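# Set the back gauge of the paper cutter to the size flag, taking up the screw's slack

## Task

Set the paper cutter's back gauge to the size flag on its scale, using only the handwheel at the rear end of its screw: wind the gauge back until its pointer is at least 5 mm beyond the flag, then wind it forward and stop with pointer and flag tip to tip, so that the last movement is forward and the nut bears on the front cheek of its fork. If it comes too far forward, go back past the flag and come up to it again. Let go of the handle, and do not push on the gauge, shift the flag or disturb the other things on the desk.

Things in the scene. Friction and masses are not known exactly. Their poses are not given: they have to be found in the camera images.
- cutter: Stack paper cutter, fixed: ivory base, columns and beam, steel tables 400 mm wide, tops 85 mm over the desk, blade latched down. Origin on the desk under the blade beam, mid-width. +y: forward, from rear table (ends y = -300 mm, handwheel there) to blade; +x: to the scale rail's side. Screw along y at x = 0, 125 mm high. The black wheel flat on top of the beam (270 mm high) is for the clamp: not used.
- wheel (a joint): Turn of the handwheel, rad, over several turns (-4 to 36); not tied to where the handle stands. Grows clockwise seen from the handle end (looking along cutter +y; wheel top goes to cutter +x) and draws the nut back 24 mm a turn; anticlockwise: forward. Nut slack is 5 mm, so after a reversal it turns about 75 degrees (1.31 rad) before the gauge moves. Stays where left; 2 to 3 N at the handle.
- wheel_axis (a point): Centre of the circle that handle_grip goes round: on the handwheel's axis, level with the handle's middle, 125 mm over the desk; the circle is square to the cutter's y. The dark steel wheel (136 mm across, three spokes) lies 58 mm further along cutter +y, so the handle stands out to the rear of it.
- handle_grip (a point): Middle of the black round handle on the handwheel's rim: 26 mm thick, 82 mm long, lying along the cutter's y. It circles 60 mm from wheel_axis, 65 to 185 mm over the desk, and can start anywhere on the circle. The handle spins freely on its pin: held from above with a finger on either side it can be led round whole turns without turning the gripper.
- gauge: Back gauge: putty-coloured fence 250 mm wide, 61 mm high across the rear table, moved along the cutter's y by the screw, about 4 N friction. Origin at the foot of its front face, mid-width, y axis as the cutter's. Behind its middle a dark fork of two cheeks holds the nut.
- pointer (a point): Tip of the gauge's pointer, a dark steel point at the fence's +x end, pointing to cutter +x, level with the fence's front face. It starts 25 to 75 mm forward (blade side) of the flag. 117 mm over the desk.
- flag_tip (a point): Tip of the size flag: dark steel slider 36 x 40 mm with a bright thumb screw, clamped on the aluminium scale rail at the rear table's +x edge. Its point looks to cutter -x and meets the pointer tip to tip across a 4 mm gap, so the two pass without touching. 117 mm over the desk.
- nut_mid (a point): Middle of the top of the brass nut (40 x 26 mm, 26 along y) on the screw, between the two cheeks of the gauge's fork, with 5 mm play along y in all. Along y it lies 39 mm behind the pointer's tip when it bears on the front cheek (wanted at the end), 44 mm when on the rear cheek.
- stapler: Stapler, black and grey, 150 x 36 x 54 mm, loose. Origin under its middle.
- tape_dispenser: Grey tape dispenser, 150 x 52 mm, 82 mm high, loose. Origin under its middle.
- pen_pot: Clear pot with pens, 78 mm across, 155 mm high with the pens, loose. Origin under its middle.
- rubber_stamp: Wooden hand stamp, 74 x 34 mm, 88 mm high, loose. Origin under its middle.
- stamp_pad: Flat stamp pad, 115 x 75 x 19 mm, loose. Origin under its middle.
- calculator: Desk calculator, 150 x 90 x 27 mm, loose. Origin under its middle.
- form_block: Block of paper forms, 210 x 120 x 24 mm, lying on the cutter's front table, loose. Origin under its middle.

How it is judged:
By the outcome, as a careful person would: the job done as asked, in the order asked, and still so for the second after the job is handed in, with the robot touching nothing.
It also fails if it takes over 67 s, if anything falls off the work surface, if the arm or the gripper's body presses on something with over 40 N, if the wrist force passes 120 N, or if a joint passes its speed limit or range.

## Robot

A 6-joint arm with a two-finger parallel gripper is mounted at the origin on the work surface. World frame = base frame: x ahead of the robot, y to its left, z up, the work surface at z = 0. Lengths are in m, angles in rad, forces in N, time in s.
With the tool pointing down it reaches from about 0.25 to 0.775 m from the base axis. Payload 4 kg.
Tool frame: the origin (TCP) lies at the very end of the fingers, on their centre line; the grasp point (between the pads) lies 19 mm behind it; z points along the fingers, x is the direction in which the jaws open and shut, and the axes are right-handed (so a half turn about z gives the same grasp; the last joint's range is limited). The gripper opens to 94 mm and grips with 3 to 60 N. Pads are 16 mm wide; open, the fingers measure 119 mm over their backs; the gripper's body (75 mm by 177 mm) begins 78 mm behind the grasp point.
Start: joints at [1.207, 0.087, 1.371, -0, 1.684, -0.103], TCP at [0.142, 0.531, 0.206] pointing down, gripper open.
Joint ranges: [-3.1, 3.1], [-0.76, 2.03], [0.27, 2.55], [-1.08, 4.22], [0.17, 2.65], [-2.57, 2.57]. Speed limits (rad/s): [2.79, 2.79, 3.14, 3.14, 3.14, 3.14].

## Interface

Orientations are given as [roll, pitch, yaw] about the fixed x, y, z axes, in that order (R = Rz(yaw) Ry(pitch) Rx(roll)).
In Python, from bench import robot, cams, ticket gives the robot as it stands.
- The arm moves only by the tool jog_arm, never from a script. Its argument "series" is a list of rows, each an object of numbers: "x", "y", "z": the shift along the tool's x, y, z in m; "rx", "ry", "rz": the turn, a rotation vector about the tool's x, y, z in degrees. A call has 1 to 12 rows; each row shifts and turns the pose as measured when the row begins, along the tool's axes as they then stand; what a row does not reach is not made up. A row lasts 1/12 s, in which the tool goes at most 41.7 mm and 7.16 degrees, less where a joint would pass 70% of its speed; a pose out of reach is approached as far as the arm can. A call with a gripper value outside its range is refused whole. "claw" is the opening, from 0 (shut) to 1 (fully open), set as the call begins (left out, the last holds). The fingers move at their own pace and stop on an object; the grip force is fixed at half the most. Time passes only in rows, so rows that do not move let the fingers close. It gives the time, the measured TCP pose, the force and the opening at its end, in the units of the state.
- robot.get_obs(): the state, without advancing time (a new reading comes with each control period).
- cams.snapshot(name): name is "scene" or "top"; returns a dict with "img" (400x640x3 uint8, red, green, blue), "mtx" (3x3 intrinsics, pixels), "origin" and "attitude" of the camera in the world. Camera axes: x right, y down, z forward; pixel columns grow to the right and rows downward; lengths in m; the calibration is good to about 2 mm. A picture is of the moment at which its call begins. There is no depth.
- ticket.close_job(): hands the job in, once; it reports no verdict.
Trained networks look in a picture, given as the dict that the camera call returned (one of the last four; its "shot" number tells which), for a name from the list of things; names that differ only in an ending like _2 or _b are one class to them, and where a whole thing is asked for, a point or a joint stands for the part that bears it (a point fixed in the world has none). Each returns a list of dicts, best first, with "p" (0 to 1); they miss things now and then, are a little off and sometimes report something else, mostly with a low value. They report only what shows in the picture. A call takes as long as a camera call.
- cams.look_for(thing, picture): "bbox" ([left, top, width, height] in pixels, round what is visible of it).
The state is a dict: "time": time; "joint_positions": joint angles; "qvel": joint speeds; "joint_torque": joint torques, N m; "tool_pos": TCP position; "ee_rot": TCP orientation; "wrist_force": force on the tool from outside, world axes, zero at the start; "wrist_torque": the same for the moment, N m; "width": finger opening in m.
Only numpy, scipy, OpenCV 4.12 (cv2) and the standard library are available. Lean on these libraries where they do the work, as an engineer would, in place of code of your own. Each camera call takes 0.05 s, during which the arm holds its last target.

## Working session

There is one attempt and no reset: what is moved stays moved. The work goes in short steps, Python scripts to look and compute and a tool call to move; the robot and the scene stay as the last step left them, time stands still between calls to the robot, and variables do not carry over. Pictures are saved under pics/ and viewed, and the job is handed in when it is done.

Besides the shell and the picture viewer there is one more tool, called after "Emit:" as a command line: name --argument value ..., lists and objects as JSON in quotes. jog_arm: Moves the arm, as the interface text tells. Its arguments: {"type":"object","properties":{"series":{"type":"array","items":{"type":"object","properties":{"x":{"type":"number"},"y":{"type":"number"},"z":{"type":"number"},"rx":{"type":"number"},"ry":{"type":"number"},"rz":{"type":"number"}}}},"claw":{"type":"number"}},"required":["series"]}

```bash
mkdir -p pics; ls; cat > h.py <<'E'
import numpy as np, cv2
from bench import robot,cams,ticket
def snap(n,f):
    s=cams.snapshot(n); cv2.imwrite('pics/'+f,s['img'][:,:,::-1]); return s
E
python3 - <<'E'
from h import *
for n in('scene','top'):
    s=snap(n,n+'0.png'); print(n,s['mtx'],s['origin'],s['attitude'],s['shot'])
    for t in('wheel','handle_grip','gauge','pointer','flag_tip','nut_mid','cutter','stapler','tape_dispenser','pen_pot','rubber_stamp','stamp_pad','calculator','form_block'):
        print(t,[(np.round(d['bbox'],1).tolist(),round(d['p'],2)) for d in cams.look_for(t,s)][:2])
print(robot.get_obs())
E
```

```text
pics
scene [[480.31970418   0.         316.26970257]
 [  0.         480.31970418 201.45499195]
 [  0.           0.           1.        ]] [1.16276021 0.69142998 1.22163119] [-2.44050018 -0.01587618  2.44623622] 1
wheel [([283.0, 167.6, 88.7, 82.9], 0.78), ([384.2, 268.2, 91.8, 79.0], 0.64)]
handle_grip [([284.4, 178.1, 16.4, 18.6], 0.6)]
gauge [([325.8, 215.3, 77.0, 52.2], 0.58)]
pointer [([326.9, 222.6, 76.9, 48.1], 0.83)]
flag_tip [([285.4, 254.0, 24.0, 19.0], 0.73)]
nut_mid [([349.7, 223.7, 12.4, 16.0], 0.62), ([324.7, 144.6, 9.0, 29.4], 0.33)]
cutter [([262.2, 164.3, 236.6, 222.9], 0.88)]
stapler [([251.0, 117.4, 38.6, 27.3], 0.72), ([326.1, 214.9, 74.3, 53.0], 0.62)]
tape_dispenser [([220.7, 128.7, 31.4, 42.0], 0.6)]
pen_pot [([225.6, 99.8, 21.1, 38.0], 0.65)]
rubber_stamp [([324.2, 149.5, 7.2, 23.7], 0.74), ([253.1, 116.3, 34.7, 30.0], 0.52)]
stamp_pad [([257.0, 152.8, 42.2, 25.7], 0.72)]
calculator [([213.2, 173.8, 42.8, 38.7], 0.89)]
form_block [([385.7, 266.5, 91.0, 84.2], 0.91), ([222.8, 130.5, 31.7, 42.7], 0.67)]
top [[455.51925492   0.         314.83387968]
 [  0.        
[... 984 characters left out ...]
.8, 154.7, 40.1, 76.0], 0.9)]
{'time': 1.5, 'joint_positions': array([ 1.20688048e+00,  8.71795608e-02,  1.37069190e+00, -9.52134684e-06,
        1.68360144e+00, -1.03089675e-01]), 'qvel': array([ 0.00050983, -0.00118094,  0.00047564, -0.00103882, -0.00079387,
        0.00032912]), 'joint_torque': array([ 4.63126125e-04, -3.40020204e+01, -3.02598345e+01,  7.18329800e-02,
        2.37259880e-02, -2.47523695e-05]), 'tool_pos': array([0.14184263, 0.53141542, 0.20552118]), 'ee_rot': array([ 3.14157092e+00, -1.18146641e-04,  1.30996908e+00]), 'wrist_force': array([ 0.07223048, -0.7066354 ,  0.68168663]), 'wrist_torque': array([-0.02431131, -0.03943308,  0.00463169]), 'width': 0.09411190933887956}
```

View pics/scene0.png

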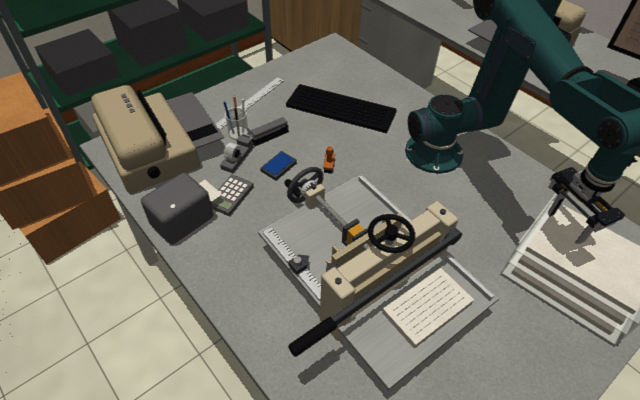

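View pics/top0.png

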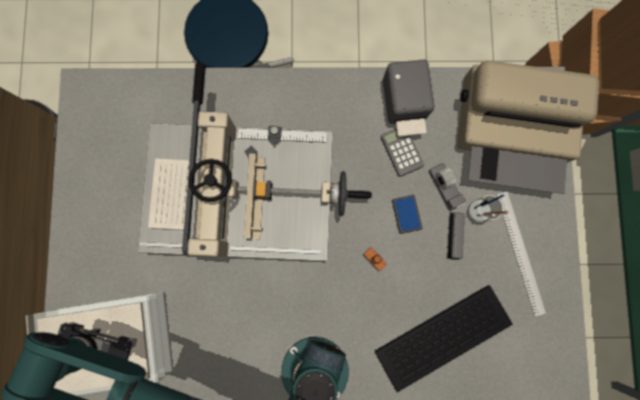

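```bash
python3 - <<'E'
import cv2
a=cv2.imread('pics/top0.png')[100:260,220:400];cv2.imwrite('pics/top0c.png',cv2.resize(a,None,fx=4.4,fy=3.7 and 4.4/1.19,interpolation=cv2.INTER_CUBIC)[:600])
a=cv2.imread('pics/scene0.png')[150:300,260:440];cv2.imwrite('pics/scene0c.png',cv2.resize(a,None,fx=4,fy=4,interpolation=cv2.INTER_CUBIC))
E
```

```text
(no output)
```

View pics/top0c.png

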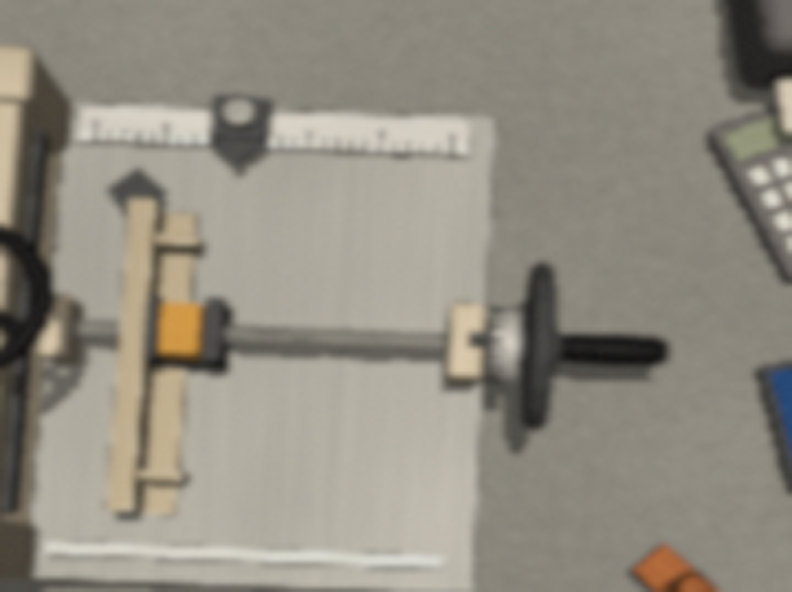

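View pics/scene0c.png

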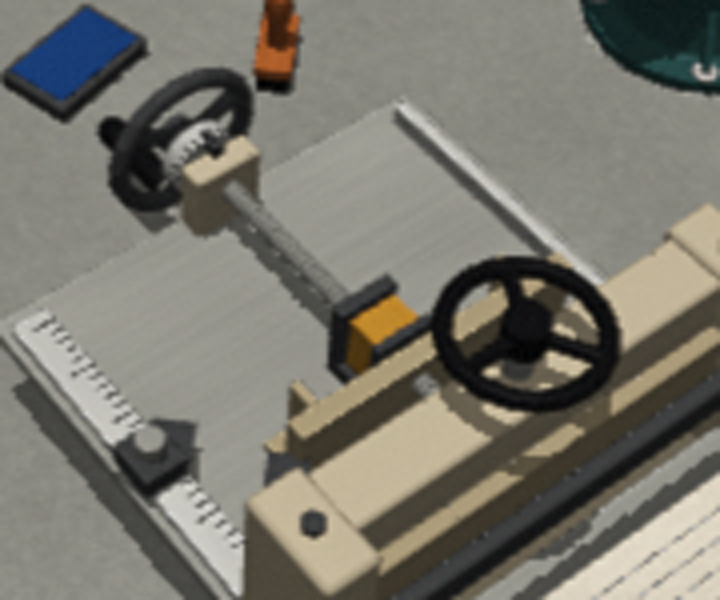

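```bash
cat >> h.py <<'E'
from scipy.spatial.transform import Rotation as Ro
from scipy.optimize import least_squares
CAM={'scene':(480.3197,316.2697,201.45499,[1.16276021,0.69142998,1.22163119],[-2.44050018,-0.01587618,2.44623622]),
'top':(455.51925,314.83388,197.64018,[0.35433707,0.00277282,1.46717396],[-3.0150472,-0.0031435,-1.57543158])}
def proj(n,P):
    f,cx,cy,o,a=CAM[n]; q=Ro.from_euler('xyz',a).as_matrix().T@(np.atleast_2d(P)-o).T
    return np.array([f*q[0]/q[2]+cx,f*q[1]/q[2]+cy]).T
def ray(n,uv,z):
    f,cx,cy,o,a=CAM[n]; d=Ro.from_euler('xyz',a).as_matrix()@[(uv[0]-cx)/f,(uv[1]-cy)/f,1]
    return np.array(o)+d*(z-o[2])/d[2]
def C(p,l):
    c,s=np.cos(p[2]),np.sin(p[2]); l=np.atleast_2d(l)
    return np.c_[p[0]+c*l[:,0]-s*l[:,1],p[1]+s*l[:,0]+c*l[:,1],l[:,2]]
E
cat > fit.py <<'E'
from h import *
def obs(p):
    yw,ph=p[3],p[4]
    hx,hz=.06*np.sin(ph),.125+.06*np.cos(ph)
    return [('top',(.2,-.3,.085),(331.8,131.9)),('top',(-.2,-.3,.085),(326.8,259.6)),
    ('scene',(.2,-.3,.085),(261,232.5)),('scene',(-.2,-.3,.085),(360,175.7)),
    ('top',(.068,yw,.125),(343.2,171.7)),('top',(-.068,yw,.125),(341.8,215.8)),
    ('scene',(0,yw,.125),(305.5,184.8)),('top',(hx,yw-.058,hz),(359.1,194.7)),('scene',(hx,yw-.096,hz),(287.5,182.5))]
def res(p): return np.concatenate([(proj(n,C(p,l))[0]-uv) for n,l,uv in obs(p)])
for ph0 in (0,1.5,3,4.5):
    r=least_squares(res,[.35,.25,0,-.33,ph0]); print(r.cost,np.round(r.x,4)); 
    if ph0==0 or r.cost<best.cost: best=r
print(np.round(best.fun.reshape(-1,2),1))
p=best.x; yw=p[3];print('axis',C(p,(0,yw-.058,.125)),'handle',C(p,(.06*np.sin(p[4]),yw-.058,.125+.06*np.cos(p[4]))))
E
python3 fit.py
```

```text
16.33314099735452 [ 0.5515  0.2568 -0.039  -0.3387  3.0483]
16.333140997366005 [ 0.5515  0.2568 -0.039  -0.3387  3.0483]
16.33314099735148 [ 0.5515  0.2568 -0.039  -0.3387  3.0483]
16.333140997665026 [ 0.5515  0.2568 -0.039  -0.3387  3.0483]
[[-1.7 -1. ]
 [-0.8  0.8]
 [-2.2 -0.7]
 [ 1.6 -3.1]
 [-1.  -1.1]
 [-0.9  0.1]
 [-0.  -0.3]
 [-0.  -0.1]
 [-1.  -2.4]]
axis [[ 0.53604609 -0.13969105  0.125     ]] handle [[ 0.54163318 -0.13990918  0.06526109]]
```

```bash
cat > ov.py <<'E'
from h import *
p=[.5515,.2568,-.039];yw=-.3387
for n,(x0,y0) in (('scene',(220,140)),('top',(300,140))):
    a=cv2.imread('pics/%s0.png'%n)[y0:y0+90,x0:x0+120]; a=cv2.resize(a,None,fx=6,fy=6,interpolation=cv2.INTER_CUBIC)
    def D(l,c):
        q=((proj(n,C(p,l))-[x0,y0]+.5)*6).astype(int); cv2.polylines(a,[q.reshape(-1,1,2)],False,c,1,cv2.LINE_AA)
    t=np.linspace(0,2*np.pi,50)
    D(np.c_[.068*np.sin(t),yw+0*t,.125+.068*np.cos(t)],(0,255,0))
    for ph,c in((2.6,(255,0,0)),(3.05,(0,0,255)),(3.5,(255,0,255))):
        D([(.06*np.sin(ph),yw-.017,.125+.06*np.cos(ph)),(.06*np.sin(ph),yw-.099,.125+.06*np.cos(ph))],c)
    D([(.2,-.3,.085),(-.2,-.3,.085)],(255,255,0))
    cv2.imwrite('pics/ov_%s.png'%n,a)
E
python3 ov.py
```

```text
(no output)
```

View pics/ov_scene.png

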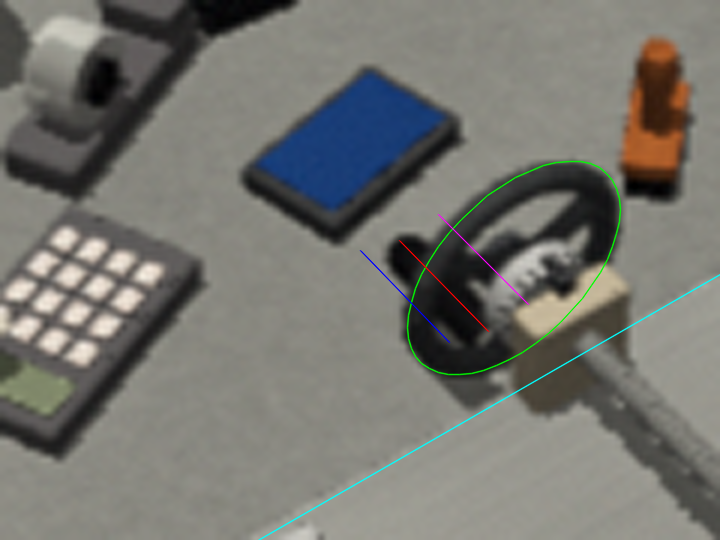

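View pics/ov_top.png

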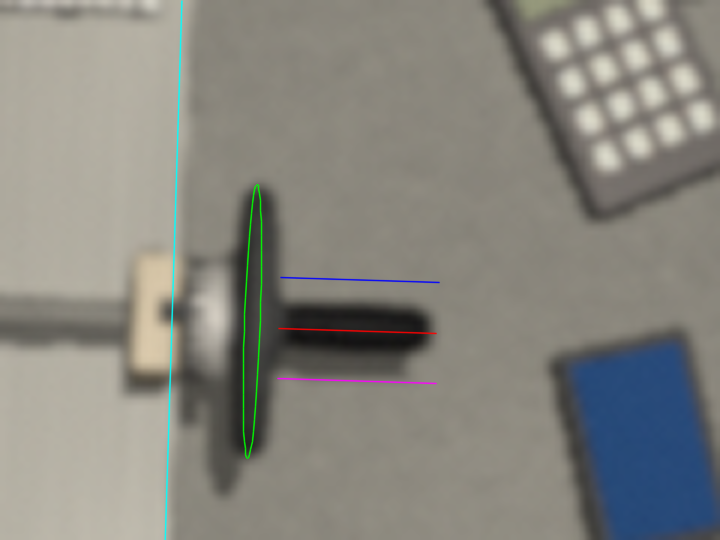

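```bash
python3 - <<'E'
from h import *
p=[.5515,.2568,-.039]
for nm,n,uv in(('ptr','top',(250.7,146.0)),('flag','top',(274.1,147.3)),('flag','scene',(308.8,255.5)),('nut','top',(260.5,189.5))):
    P=ray(n,uv,.117 if nm!='nut' else .14); c,s=np.cos(p[2]),np.sin(p[2]); d=P[:2]-p[:2]
    print(nm,n,P,'local',c*d[0]+s*d[1],-s*d[0]+c*d[1])
E
```

```text
ptr top [0.68466037 0.19134486 0.117     ] local 0.13561121446284277 -0.06021342601300772
flag top [0.68035761 0.12042976 0.117     ] local 0.13407672142315824 -0.13124236907551873
flag scene [0.69227602 0.12288889 0.117     ] local 0.14589018175797608 -0.12832041339477954
nut top [0.54799028 0.15758953 0.14      ] local 0.0003611755683260525 -0.09927187386030782
```

Emit:
jog_arm --series '[{"z": -0.04, "rz": 7}, {"z": -0.04, "rz": 7}, {"z": -0.04, "rz": 7}, {"z": -0.04, "rz": 7}, {"z": -0.04, "rz": 7}, {"z": -0.02, "rz": 7}, {"rz": 7}, {"rz": 7}, {"rz": 7}, {"rz": 7}, {"rz": 7}]' --claw 1

```text
invalid input
```

Emit:
jog_arm --series '[{"x": 0.0, "y": 0.0, "z": -0.04, "rx": 0.0, "ry": 0.0, "rz": 7.0}, {"x": 0.0, "y": 0.0, "z": -0.04, "rx": 0.0, "ry": 0.0, "rz": 7.0}]'

```text
time: 1.67
tool_pos: [0.1392, 0.5244, 0.2718]
ee_rot: [3.137, 0.031, 1.059]
wrist_force: [0.1, 0.6, 0.8]
width: 0.0942
```

```bash
cat > st.py <<'E'
from h import *
o=robot.get_obs();print(o['time'],np.round(o['tool_pos'],4),np.round(o['ee_rot'],3),np.round(o['wrist_force'],1),o['width'],np.round(o['joint_positions'],2))
E
python3 st.py
```

```text
1.6667 [0.1392 0.5244 0.2718] [3.137 0.031 1.059] [0.1 0.6 0.8] 0.09421094202336935 [ 1.21  0.09  1.24 -0.    1.84  0.15]
```

Emit:
jog_arm --series '[{"z": -0.04, "rz": 7}, {"z": -0.04, "rz": 7}, {"z": -0.04, "rz": 7}, {"rz": 7}, {"rz": 7}, {"rz": 7}, {"rz": 7}, {"rz": 7}, {"rz": 7}]'

```text
invalid input
```

```bash
cat > to.py <<'E'
# usage: to.py x y z yaw -> total tool-frame shift and rotvec to target (tool down)
from h import *
import sys
o=robot.get_obs(); T=np.array([float(v) for v in sys.argv[1:4]]); yaw=float(sys.argv[4])
R=Ro.from_euler('xyz',o['ee_rot']); G=Ro.from_euler('xyz',[np.pi,0,yaw])
print('shift tool',np.round(R.inv().apply(T-o['tool_pos']),4),'rot deg',np.round((R.inv()*G).as_rotvec(degrees=True),2),'pos',np.round(o['tool_pos'],4),'F',np.round(o['wrist_force'],1),o['time'])
E
python3 to.py 0.5413 -0.152 0.42 -0.039
```

```text
shift tool [-0.3975  0.6823 -0.133 ] rot deg [ 1.2   1.42 62.94] pos [0.1392 0.5244 0.2718] F [0.1 0.6 0.8] 1.6667
```

Emit:
jog_arm --series '[{"x": 0, "y": 0, "z": -0.04, "rx": 0.4, "ry": 0.5, "rz": 7}, {"x": 0, "y": 0, "z": -0.04, "rx": 0.4, "ry": 0.5, "rz": 7}, {"x": 0, "y": 0, "z": -0.04, "rx": 0.4, "ry": 0.4, "rz": 7}, {"x": 0, "y": 0, "z": -0.04, "rx": 0, "ry": 0, "rz": 7}, {"x": -0.02, "y": 0.02, "z": 0, "rx": 0, "ry": 0, "rz": 7}, {"x": -0.02, "y": 0.02, "z": 0, "rx": 0, "ry": 0, "rz": 7}, {"x": -0.015, "y": 0.025, "z": 0, "rx": 0, "ry": 0, "rz": 7}, {"x": 0, "y": 0.03, "z": 0, "rx": 0, "ry": 0, "rz": 7}, {"x": 0, "y": 0.03, "z": 0, "rx": 0, "ry": 0, "rz": 7}]'

```text
time: 2.42
tool_pos: [0.1275, 0.3898, 0.444]
ee_rot: [-3.125, 0.008, -0.064]
wrist_force: [1.6, 0.5, 0.3]
width: 0.0943
```

```bash
python3 to.py 0.5413 -0.152 0.42 -0.039
```

```text
shift tool [0.4477 0.5145 0.0122] rot deg [-0.94  0.43 -1.43] pos [0.1275 0.3898 0.444 ] F [1.6 0.5 0.3] 2.4167
```

Emit:
jog_arm --series '[{"x": 0.026, "y": 0.03, "z": 0, "rx": -0.4, "ry": 0.2, "rz": -0.7}, {"x": 0.026, "y": 0.03, "z": 0, "rx": -0.4, "ry": 0.2, "rz": -0.7}, {"x": 0.026, "y": 0.03, "z": 0, "rx": 0, "ry": 0, "rz": 0}, {"x": 0.026, "y": 0.03, "z": 0, "rx": 0, "ry": 0, "rz": 0}, {"x": 0.026, "y": 0.03, "z": 0, "rx": 0, "ry": 0, "rz": 0}, {"x": 0.026, "y": 0.03, "z": 0, "rx": 0, "ry": 0, "rz": 0}, {"x": 0.026, "y": 0.03, "z": 0, "rx": 0, "ry": 0, "rz": 0}, {"x": 0.026, "y": 0.03, "z": 0, "rx": 0, "ry": 0, "rz": 0}, {"x": 0.026, "y": 0.03, "z": 0, "rx": 0, "ry": 0, "rz": 0}, {"x": 0.026, "y": 0.03, "z": 0, "rx": 0, "ry": 0, "rz": 0}, {"x": 0.026, "y": 0.03, "z": 0, "rx": 0, "ry": 0, "rz": 0}, {"x": 0.026, "y": 0.03, "z": 0, "rx": 0, "ry": 0, "rz": 0}]'

```text
time: 3.42
tool_pos: [0.4277, -0.0021, 0.4481]
ee_rot: [-3.129, -0.016, -0.031]
wrist_force: [1.3, 0.5, 0.2]
width: 0.094
```

```bash
python3 to.py 0.5413 -0.152 0.30 -0.039
```

```text
shift tool [0.1157 0.1482 0.1482] rot deg [-0.7  -0.93  0.48] pos [ 0.4277 -0.0021  0.4481] F [1.3 0.5 0.2] 3.4167
```

Emit:
jog_arm --series '[{"x": 0.025, "y": 0.031, "z": 0.01, "rx": -0.3, "ry": -0.4, "rz": 0.2}, {"x": 0.025, "y": 0.031, "z": 0.01, "rx": -0.3, "ry": -0.4, "rz": 0.2}, {"x": 0.025, "y": 0.031, "z": 0.01, "rx": 0, "ry": 0, "rz": 0}, {"x": 0.021, "y": 0.029, "z": 0.02, "rx": 0, "ry": 0, "rz": 0}, {"x": 0.012, "y": 0.015, "z": 0.035, "rx": 0, "ry": 0, "rz": 0}, {"x": 0.005, "y": 0.01, "z": 0.035, "rx": 0, "ry": 0, "rz": 0}, {"x": 0, "y": 0, "z": 0.035, "rx": 0, "ry": 0, "rz": 0}]'

```text
time: 4.0
tool_pos: [0.5437, -0.1672, 0.296]
ee_rot: [3.137, -0.02, -0.05]
wrist_force: [-0.6, -0.6, -0.4]
width: 0.0938
```

```bash
python3 to.py 0.5413 -0.152 0.046 -0.039
```

```text
shift tool [-0.0082 -0.0163  0.2499] rot deg [ 0.29 -1.14 -0.61] pos [ 0.5437 -0.1672  0.296 ] F [-0.6 -0.6 -0.4] 4.0
```

Emit:
jog_arm --series '[{"x": -0.002, "y": -0.01, "z": 0.02, "rx": 0.2, "ry": -0.9, "rz": -0.5}, {"x": -0.002, "y": -0.005, "z": 0.035, "rx": 0, "ry": 0, "rz": 0}, {"x": 0, "y": 0, "z": 0.035, "rx": 0, "ry": 0, "rz": 0}, {"x": 0, "y": 0, "z": 0.02, "rx": 0, "ry": 0, "rz": 0}, {"x": 0, "y": 0, "z": 0, "rx": 0, "ry": 0, "rz": 0}]'

```text
time: 4.42
tool_pos: [0.5361, -0.1523, 0.1692]
ee_rot: [-3.137, 0.014, -0.045]
wrist_force: [-0.3, -0.2, 0.2]
width: 0.094
```

```bash
python3 to.py 0.5413 -0.152 0.046 -0.039; python3 - <<'E'
from h import *
a=snap('scene','s1.png')['img'];b=snap('top','t1.png')['img']
f=lambda i:cv2.resize(i,None,fx=5,fy=5,interpolation=cv2.INTER_CUBIC)
cv2.imwrite('pics/s1c.png',f(a[130:240,250:390])[:,:,::-1]);cv2.imwrite('pics/t1c.png',f(b[140:250,280:420])[:,:,::-1])
E
```

```text
shift tool [ 0.0069 -0.      0.1231] rot deg [-0.25  0.79 -0.34] pos [ 0.5361 -0.1523  0.1692] F [-0.3 -0.2  0.2] 4.4167
```

View pics/s1c.png

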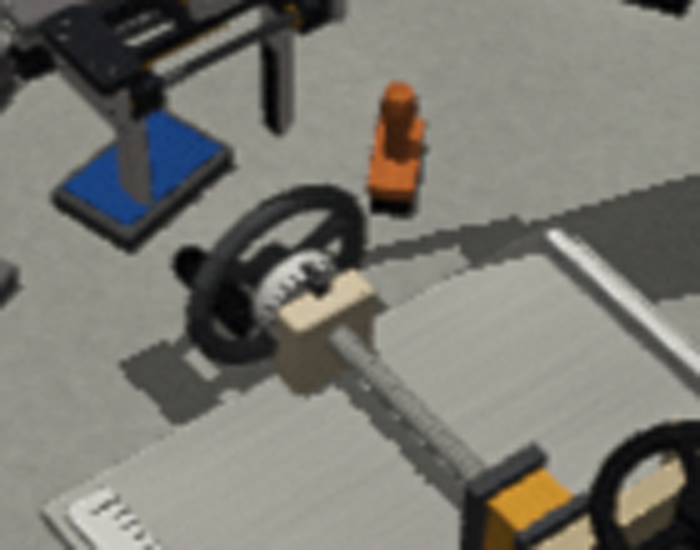

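View pics/t1c.png

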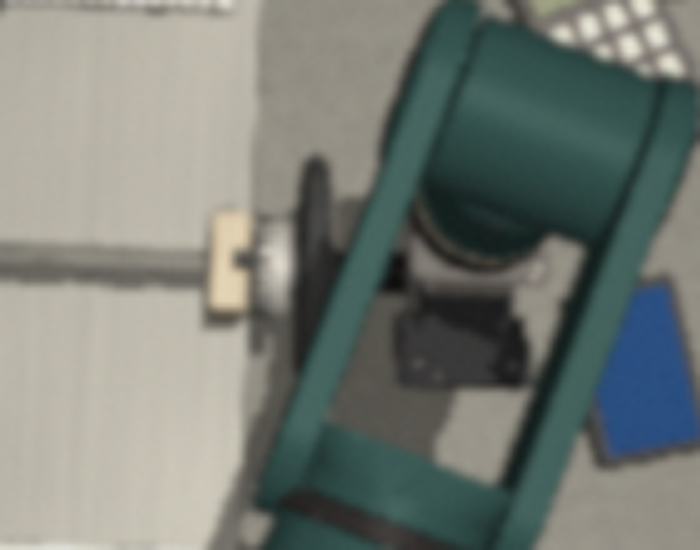

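Emit:
jog_arm --series '[{"x": 0.004, "y": 0, "z": 0.015, "rx": -0.2, "ry": 0.7, "rz": -0.3}, {"x": 0.002, "y": 0, "z": 0.025, "rx": 0, "ry": 0, "rz": 0}, {"x": 0, "y": 0, "z": 0.025, "rx": 0, "ry": 0, "rz": 0}, {"x": 0, "y": 0, "z": 0.025, "rx": 0, "ry": 0, "rz": 0}, {"x": 0, "y": 0, "z": 0.015, "rx": 0, "ry": 0, "rz": 0}, {"x": 0, "y": 0, "z": 0, "rx": 0, "ry": 0, "rz": 0}]'

```text
time: 5.02
tool_pos: [0.5589, -0.1592, 0.0873]
ee_rot: [3.128, -0.042, -0.039]
wrist_force: [-0.4, 0.1, -0.8]
width: 0.0941
```

```bash
python3 to.py 0.5413 -0.152 0.046 -0.039
```

```text
shift tool [-0.0196 -0.0071  0.0405] rot deg [ 0.81 -2.39 -0.03] pos [ 0.5589 -0.1592  0.0873] F [-0.4  0.1 -0.8] 5.0167
```

Emit:
jog_arm --series '[{"x": -0.01, "y": -0.005, "z": 0, "rx": 0.4, "ry": -1.2, "rz": 0}, {"x": 0, "y": 0, "z": 0, "rx": 0, "ry": 0, "rz": 0}, {"x": 0, "y": 0, "z": 0, "rx": 0, "ry": 0, "rz": 0}]'

```text
time: 5.27
tool_pos: [0.5523, -0.1549, 0.0944]
ee_rot: [3.132, -0.029, -0.039]
wrist_force: [-0.3, -0.6, -0.4]
width: 0.0942
```

```bash
python3 to.py 0.5413 -0.152 0.046 -0.039
```

```text
shift tool [-0.0125 -0.0029  0.048 ] rot deg [ 0.57 -1.67 -0.04] pos [ 0.5523 -0.1549  0.0944] F [-0.3 -0.6 -0.4] 5.2667
```

Emit:
jog_arm --series '[{"x": -0.012, "y": -0.003, "z": 0.015, "rx": 0.6, "ry": -1.6, "rz": 0}, {"x": 0, "y": 0, "z": 0.015, "rx": 0, "ry": 0, "rz": 0}, {"x": 0, "y": 0, "z": 0.012, "rx": 0, "ry": 0, "rz": 0}, {"x": 0, "y": 0, "z": 0, "rx": 0, "ry": 0, "rz": 0}, {"x": 0, "y": 0, "z": 0, "rx": 0, "ry": 0, "rz": 0}]'

```text
time: 5.68
tool_pos: [0.5426, -0.1524, 0.0556]
ee_rot: [3.14, -0.007, -0.039]
wrist_force: [-0.1, -0.2, 0.7]
width: 0.0935
```

```bash
python3 to.py 0.5413 -0.152 0.046 -0.039
```

```text
shift tool [-0.0014 -0.0004  0.0096] rot deg [ 0.1  -0.43 -0.02] pos [ 0.5426 -0.1524  0.0556] F [-0.1 -0.2  0.7] 5.6833
```

Emit:
jog_arm --series '[{"x": -0.001, "y": 0, "z": 0.01, "rx": 0, "ry": -0.4, "rz": 0}, {"x": 0, "y": 0, "z": 0, "rx": 0, "ry": 0, "rz": 0}]'

```text
time: 5.85
tool_pos: [0.5413, -0.1524, 0.0451]
ee_rot: [3.14, 0.0, -0.039]
wrist_force: [0.2, 0.3, -0.1]
width: 0.0943
```

Emit:
jog_arm --series '[{"x": 0, "y": 0, "z": 0, "rx": 0, "ry": 0, "rz": 0}, {"x": 0, "y": 0, "z": 0, "rx": 0, "ry": 0, "rz": 0}, {"x": 0, "y": 0, "z": 0, "rx": 0, "ry": 0, "rz": 0}, {"x": 0, "y": 0, "z": 0, "rx": 0, "ry": 0, "rz": 0}, {"x": 0, "y": 0, "z": 0, "rx": 0, "ry": 0, "rz": 0}, {"x": 0, "y": 0, "z": 0, "rx": 0, "ry": 0, "rz": 0}]' --claw 0

```text
time: 6.35
tool_pos: [0.5422, -0.1527, 0.046]
ee_rot: [3.139, -0.001, -0.039]
wrist_force: [-0.4, -0.1, 0.2]
width: 0.0576
```

```bash
python3 st.py
```

```text
6.35 [ 0.5422 -0.1527  0.046 ] [ 3.139e+00 -1.000e-03 -3.900e-02] [-0.4 -0.1  0.2] 0.05762482041189128 [-0.37  0.2   1.57 -0.    1.37 -0.33]
```

Emit:
jog_arm --series '[{"x": 0, "y": 0, "z": 0, "rx": 0, "ry": 0, "rz": 0}, {"x": 0, "y": 0, "z": 0, "rx": 0, "ry": 0, "rz": 0}, {"x": 0, "y": 0, "z": 0, "rx": 0, "ry": 0, "rz": 0}, {"x": 0, "y": 0, "z": 0, "rx": 0, "ry": 0, "rz": 0}, {"x": 0, "y": 0, "z": 0, "rx": 0, "ry": 0, "rz": 0}, {"x": 0, "y": 0, "z": 0, "rx": 0, "ry": 0, "rz": 0}, {"x": 0, "y": 0, "z": 0, "rx": 0, "ry": 0, "rz": 0}]'

```text
time: 6.93
tool_pos: [0.5423, -0.1528, 0.0467]
ee_rot: [3.139, -0.002, -0.04]
wrist_force: [-0.8, 0.3, -0.1]
width: 0.0253
```

```bash
python3 st.py
```

```text
6.9333 [ 0.5423 -0.1528  0.0467] [ 3.139e+00 -2.000e-03 -4.000e-02] [-0.8  0.3 -0.1] 0.02530722729824385 [-0.37  0.2   1.57 -0.    1.37 -0.33]
```

```bash
cat > turn.py <<'E'
# turn.py step_deg nrows gain
from h import *
import sys,json
st,n,g=float(sys.argv[1]),int(sys.argv[2]),float(sys.argv[3])
o=robot.get_obs(); yaw=-.039; c,s=np.cos(yaw),np.sin(yaw)
AX=np.array(json.load(open('axis.json')))  # x,y,z(TCP circle centre),r
d=o['tool_pos']-AX[:3]; lx=c*d[0]+s*d[1]; ly=-s*d[0]+c*d[1]; lz=d[2]
ph=np.arctan2(lx,lz); r=np.hypot(lx,lz)
R=Ro.from_euler('xyz',o['ee_rot']); e=(R.inv()*Ro.from_euler('xyz',[np.pi,0,yaw])).as_rotvec(degrees=True)
print('t',round(o['time'],2),'phi',round(np.degrees(ph)%360,1),'r',round(r,4),'ly',round(ly,4),'rot',np.round(e,2),'F',np.round(o['wrist_force'],1),'w',round(o['width'],4))
open('log.txt','a').write('%.3f %.5f %.5f %.5f\n'%(o['time'],*o['tool_pos']))
cur=np.array([lx,lz]); out=[]
for i in range(n):
    a=ph+np.radians(st)*(i+1); q=AX[3]*np.array([np.sin(a),np.cos(a)]); dd=(q-cur)*g; cur=q
    k=1/n
    out.append({'x':round(dd[0],4),'y':round(float((ly+.0128)*k),4),'z':round(-dd[1],4),'rx':round(e[0]*.3,1)+0. if i<2 else 0,'ry':round(e[1]*.3,1)+0. if i<2 else 0,'rz':round(e[2]*.3,1)+0. if i<2 else 0})
print(json.dumps(out))
E
echo '[0.536,-0.1397,0.106,0.06]'>axis.json; python3 turn.py 12 6 1
```

```text
t 6.93 phi 173.5 r 0.0597 ly -0.0129 rot [ 0.14 -0.1  -0.04] F [-0.8  0.3 -0.1] w 0.0253
[{"x": -0.0125, "y": -0.0, "z": 0.0004, "rx": 0.0, "ry": 0.0, "rz": 0.0}, {"x": -0.0123, "y": -0.0, "z": -0.0025, "rx": 0.0, "ry": 0.0, "rz": 0.0}, {"x": -0.0115, "y": -0.0, "z": -0.005, "rx": 0, "ry": 0, "rz": 0}, {"x": -0.0102, "y": -0.0, "z": -0.0073, "rx": 0, "ry": 0, "rz": 0}, {"x": -0.0085, "y": -0.0, "z": -0.0092, "rx": 0, "ry": 0, "rz": 0}, {"x": -0.0064, "y": -0.0, "z": -0.0108, "rx": 0, "ry": 0, "rz": 0}]
```

Emit:
jog_arm --series '[{"x": -0.0125, "y": 0, "z": 0.0004, "rx": 0, "ry": 0, "rz": 0}, {"x": -0.0123, "y": 0, "z": -0.0025, "rx": 0, "ry": 0, "rz": 0}, {"x": -0.0115, "y": 0, "z": -0.005, "rx": 0, "ry": 0, "rz": 0}, {"x": -0.0102, "y": 0, "z": -0.0073, "rx": 0, "ry": 0, "rz": 0}, {"x": -0.0085, "y": 0, "z": -0.0092, "rx": 0, "ry": 0, "rz": 0}, {"x": -0.0064, "y": 0, "z": -0.0108, "rx": 0, "ry": 0, "rz": 0}]'

```text
time: 7.43
tool_pos: [0.4814, -0.1497, 0.0768]
ee_rot: [3.141, -0.005, -0.04]
wrist_force: [2.7, -0.9, -2.2]
width: 0.0253
```

```bash
python3 turn.py 12 8 1
```

```text
t 7.43 phi 241.7 r 0.0616 ly -0.0122 rot [ 0.04 -0.31 -0.05] F [ 2.7 -0.9 -2.2] w 0.0253
[{"x": -0.0034, "y": 0.0001, "z": -0.0124, "rx": 0.0, "ry": -0.1, "rz": 0.0}, {"x": -0.0022, "y": 0.0001, "z": -0.0123, "rx": 0.0, "ry": -0.1, "rz": 0.0}, {"x": 0.0004, "y": 0.0001, "z": -0.0125, "rx": 0, "ry": 0, "rz": 0}, {"x": 0.003, "y": 0.0001, "z": -0.0122, "rx": 0, "ry": 0, "rz": 0}, {"x": 0.0054, "y": 0.0001, "z": -0.0113, "rx": 0, "ry": 0, "rz": 0}, {"x": 0.0077, "y": 0.0001, "z": -0.0099, "rx": 0, "ry": 0, "rz": 0}, {"x": 0.0096, "y": 0.0001, "z": -0.0081, "rx": 0, "ry": 0, "rz": 0}, {"x": 0.011, "y": 0.0001, "z": -0.006, "rx": 0, "ry": 0, "rz": 0}]
```

Excellent: forces tiny and tracking nearly 1:1.

Emit:
jog_arm --series '[{"x": -0.0034, "y": 0, "z": -0.0124, "rx": 0, "ry": -0.1, "rz": 0}, {"x": -0.0022, "y": 0, "z": -0.0123, "rx": 0, "ry": -0.1, "rz": 0}, {"x": 0.0004, "y": 0, "z": -0.0125, "rx": 0, "ry": 0, "rz": 0}, {"x": 0.003, "y": 0, "z": -0.0122, "rx": 0, "ry": 0, "rz": 0}, {"x": 0.0054, "y": 0, "z": -0.0113, "rx": 0, "ry": 0, "rz": 0}, {"x": 0.0077, "y": 0, "z": -0.0099, "rx": 0, "ry": 0, "rz": 0}, {"x": 0.0096, "y": 0, "z": -0.0081, "rx": 0, "ry": 0, "rz": 0}, {"x": 0.011, "y": 0, "z": -0.006, "rx": 0, "ry": 0, "rz": 0}]'

```text
time: 8.1
tool_pos: [0.5125, -0.1512, 0.1625]
ee_rot: [3.141, -0.003, -0.042]
wrist_force: [1.3, -1.3, -11.0]
width: 0.0254
```

```bash
python3 turn.py 15 10 1
```

```text
t 8.1 phi 337.9 r 0.061 ly -0.0124 rot [ 0.04 -0.18 -0.16] F [  1.3  -1.3 -11. ] w 0.0254
[{"x": 0.0155, "y": 0.0, "z": -0.003, "rx": 0.0, "ry": -0.1, "rz": 0.0}, {"x": 0.0157, "y": 0.0, "z": 0.0001, "rx": 0.0, "ry": -0.1, "rz": 0.0}, {"x": 0.0151, "y": 0.0, "z": 0.0041, "rx": 0, "ry": 0, "rz": 0}, {"x": 0.0135, "y": 0.0, "z": 0.0079, "rx": 0, "ry": 0, "rz": 0}, {"x": 0.011, "y": 0.0, "z": 0.0111, "rx": 0, "ry": 0, "rz": 0}, {"x": 0.0077, "y": 0.0, "z": 0.0136, "rx": 0, "ry": 0, "rz": 0}, {"x": 0.004, "y": 0.0, "z": 0.0152, "rx": 0, "ry": 0, "rz": 0}, {"x": -0.0001, "y": 0.0, "z": 0.0157, "rx": 0, "ry": 0, "rz": 0}, {"x": -0.0041, "y": 0.0, "z": 0.0151, "rx": 0, "ry": 0, "rz": 0}, {"x": -0.0079, "y": 0.0, "z": 0.0135, "rx": 0, "ry": 0, "rz": 0}]
```

Emit:
jog_arm --series '[{"x": 0.0155, "y": 0, "z": -0.002, "rx": 0, "ry": -0.1, "rz": 0}, {"x": 0.0157, "y": 0, "z": 0.001, "rx": 0, "ry": -0.1, "rz": 0}, {"x": 0.0151, "y": 0, "z": 0.0041, "rx": 0, "ry": 0, "rz": 0}, {"x": 0.0135, "y": 0, "z": 0.0079, "rx": 0, "ry": 0, "rz": 0}, {"x": 0.011, "y": 0, "z": 0.0111, "rx": 0, "ry": 0, "rz": 0}, {"x": 0.0077, "y": 0, "z": 0.0136, "rx": 0, "ry": 0, "rz": 0}, {"x": 0.004, "y": 0, "z": 0.0152, "rx": 0, "ry": 0, "rz": 0}, {"x": 0, "y": 0, "z": 0.0157, "rx": 0, "ry": 0, "rz": 0}, {"x": -0.0041, "y": 0, "z": 0.0151, "rx": 0, "ry": 0, "rz": 0}, {"x": -0.0079, "y": 0, "z": 0.0135, "rx": 0, "ry": 0, "rz": 0}]'

```text
time: 8.93
tool_pos: [0.5807, -0.1548, 0.0689]
ee_rot: [3.139, 0.017, -0.041]
wrist_force: [-4.6, 0.9, 6.4]
width: 0.0253
```

```bash
python3 turn.py 15 12 1;python3 - <<'E'
from h import *
for n,(x0,y0) in (('scene',(250,130)),('top',(220,110))):
    a=snap(n,n+'2.png')['img'][y0:y0+150,x0:x0+180]; cv2.imwrite('pics/%s2c.png'%n,cv2.resize(a,None,fx=4,fy=4,interpolation=cv2.INTER_CUBIC)[:,:,::-1])
E
```

```text
t 8.93 phi 129.3 r 0.0585 ly -0.0133 rot [ 0.16  0.99 -0.09] F [-4.6  0.9  6.4] w 0.0253
[{"x": -0.0103, "y": -0.0, "z": 0.0117, "rx": 0.0, "ry": 0.3, "rz": 0.0}, {"x": -0.0138, "y": -0.0, "z": 0.0074, "rx": 0.0, "ry": 0.3, "rz": 0.0}, {"x": -0.0152, "y": -0.0, "z": 0.0036, "rx": 0, "ry": 0, "rz": 0}, {"x": -0.0157, "y": -0.0, "z": -0.0005, "rx": 0, "ry": 0, "rz": 0}, {"x": -0.015, "y": -0.0, "z": -0.0045, "rx": 0, "ry": 0, "rz": 0}, {"x": -0.0133, "y": -0.0, "z": -0.0083, "rx": 0, "ry": 0, "rz": 0}, {"x": -0.0107, "y": -0.0, "z": -0.0114, "rx": 0, "ry": 0, "rz": 0}, {"x": -0.0074, "y": -0.0, "z": -0.0138, "rx": 0, "ry": 0, "rz": 0}, {"x": -0.0036, "y": -0.0, "z": -0.0152, "rx": 0, "ry": 0, "rz": 0}, {"x": 0.0005, "y": -0.0, "z": -0.0157, "rx": 0, "ry": 0, "rz": 0}, {"x": 0.0045, "y": -0.0, "z": -0.015, "rx": 0, "ry": 0, "rz": 0}, {"x": 0.0083, "y": -0.0, "z": -0.0133, "rx": 0, "ry": 0, "rz": 0}]
```

View pics/top2c.png

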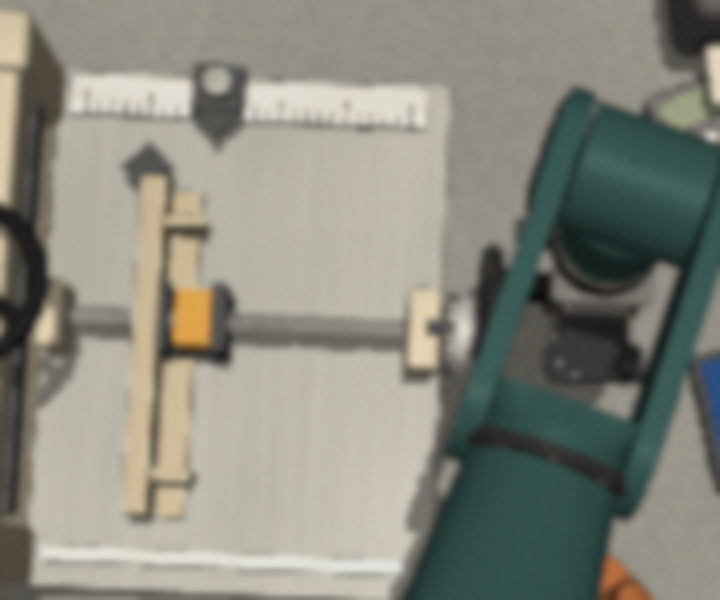

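View pics/scene2c.png

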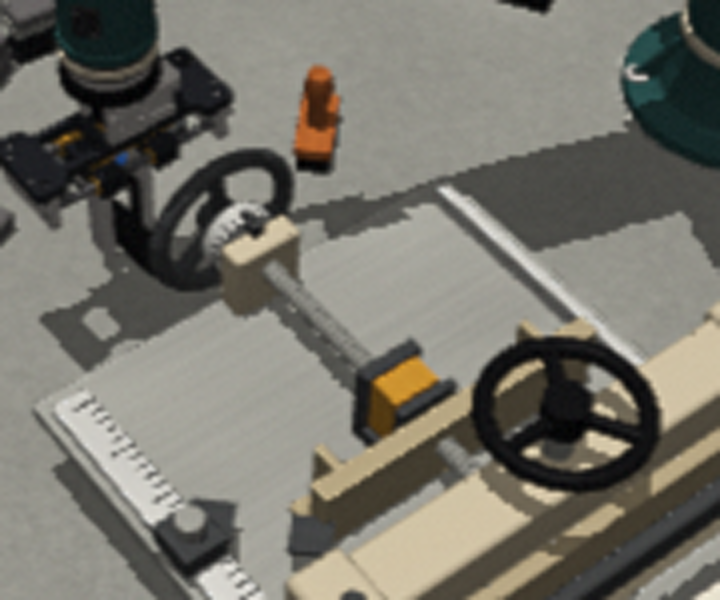

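Emit:
jog_arm --series '[{"x": -0.0103, "y": 0, "z": 0.0117, "rx": 0, "ry": 0.3, "rz": 0}, {"x": -0.0138, "y": 0, "z": 0.0074, "rx": 0, "ry": 0.3, "rz": 0}, {"x": -0.0152, "y": 0, "z": 0.0036, "rx": 0, "ry": 0, "rz": 0}, {"x": -0.0157, "y": 0, "z": -0.0005, "rx": 0, "ry": 0, "rz": 0}, {"x": -0.015, "y": 0, "z": -0.0045, "rx": 0, "ry": 0, "rz": 0}, {"x": -0.0133, "y": 0, "z": -0.0083, "rx": 0, "ry": 0, "rz": 0}, {"x": -0.0107, "y": 0, "z": -0.0114, "rx": 0, "ry": 0, "rz": 0}, {"x": -0.0074, "y": 0, "z": -0.0138, "rx": 0, "ry": 0, "rz": 0}, {"x": -0.0036, "y": 0, "z": -0.0152, "rx": 0, "ry": 0, "rz": 0}, {"x": 0.0005, "y": 0, "z": -0.0157, "rx": 0, "ry": 0, "rz": 0}, {"x": 0.0045, "y": 0, "z": -0.015, "rx": 0, "ry": 0, "rz": 0}, {"x": 0.0083, "y": 0, "z": -0.0133, "rx": 0, "ry": 0, "rz": 0}]'

```text
time: 10.03
tool_pos: [0.484, -0.1498, 0.1399]
ee_rot: [-3.141, 0.006, -0.044]
wrist_force: [-0.7, -0.2, -4.7]
width: 0.0255
```

```bash
python3 turn.py 15 12 1
```

```text
t 10.03 phi 303.3 r 0.0617 ly -0.0122 rot [-0.03  0.35 -0.28] F [-0.7 -0.2 -4.7] w 0.0255
[{"x": 0.0117, "y": 0.0001, "z": -0.0109, "rx": 0.0, "ry": 0.1, "rz": -0.1}, {"x": 0.013, "y": 0.0001, "z": -0.0088, "rx": 0.0, "ry": 0.1, "rz": -0.1}, {"x": 0.0148, "y": 0.0001, "z": -0.0052, "rx": 0, "ry": 0, "rz": 0}, {"x": 0.0156, "y": 0.0001, "z": -0.0012, "rx": 0, "ry": 0, "rz": 0}, {"x": 0.0154, "y": 0.0001, "z": 0.0029, "rx": 0, "ry": 0, "rz": 0}, {"x": 0.0141, "y": 0.0001, "z": 0.0068, "rx": 0, "ry": 0, "rz": 0}, {"x": 0.0119, "y": 0.0001, "z": 0.0102, "rx": 0, "ry": 0, "rz": 0}, {"x": 0.0088, "y": 0.0001, "z": 0.013, "rx": 0, "ry": 0, "rz": 0}, {"x": 0.0052, "y": 0.0001, "z": 0.0148, "rx": 0, "ry": 0, "rz": 0}, {"x": 0.0012, "y": 0.0001, "z": 0.0156, "rx": 0, "ry": 0, "rz": 0}, {"x": -0.0029, "y": 0.0001, "z": 0.0154, "rx": 0, "ry": 0, "rz": 0}, {"x": -0.0068, "y": 0.0001, "z": 0.0141, "rx": 0, "ry": 0, "rz": 0}]
```

Emit:
jog_arm --series '[{"x": 0.0117, "y": 0, "z": -0.0109, "rx": 0, "ry": 0.1, "rz": -0.1}, {"x": 0.013, "y": 0, "z": -0.0085, "rx": 0, "ry": 0.1, "rz": -0.1}, {"x": 0.0148, "y": 0, "z": -0.0048, "rx": 0, "ry": 0, "rz": 0}, {"x": 0.0156, "y": 0, "z": -0.001, "rx": 0, "ry": 0, "rz": 0}, {"x": 0.0154, "y": 0, "z": 0.0029, "rx": 0, "ry": 0, "rz": 0}, {"x": 0.0141, "y": 0, "z": 0.0068, "rx": 0, "ry": 0, "rz": 0}, {"x": 0.0119, "y": 0, "z": 0.0102, "rx": 0, "ry": 0, "rz": 0}, {"x": 0.0088, "y": 0, "z": 0.013, "rx": 0, "ry": 0, "rz": 0}, {"x": 0.0052, "y": 0, "z": 0.0148, "rx": 0, "ry": 0, "rz": 0}, {"x": 0.0012, "y": 0, "z": 0.0156, "rx": 0, "ry": 0, "rz": 0}, {"x": -0.0029, "y": 0, "z": 0.0154, "rx": 0, "ry": 0, "rz": 0}, {"x": -0.0068, "y": 0, "z": 0.0141, "rx": 0, "ry": 0, "rz": 0}]'

```text
time: 11.03
tool_pos: [0.5821, -0.1548, 0.0708]
ee_rot: [3.141, 0.023, -0.042]
wrist_force: [-9.3, 0.8, 7.9]
width: 0.0256
```

```bash
echo '[0.5348,-0.1397,0.106,0.06]'>axis.json; python3 turn.py 15 12 1
```

```text
t 11.03 phi 126.4 r 0.0594 ly -0.0132 rot [ 0.02  1.34 -0.17] F [-9.3  0.8  7.9] w 0.0256
[{"x": -0.0104, "y": -0.0, "z": 0.0116, "rx": 0.0, "ry": 0.4, "rz": -0.1}, {"x": -0.0134, "y": -0.0, "z": 0.0081, "rx": 0.0, "ry": 0.4, "rz": -0.1}, {"x": -0.015, "y": -0.0, "z": 0.0044, "rx": 0, "ry": 0, "rz": 0}, {"x": -0.0157, "y": -0.0, "z": 0.0003, "rx": 0, "ry": 0, "rz": 0}, {"x": -0.0152, "y": -0.0, "z": -0.0038, "rx": 0, "ry": 0, "rz": 0}, {"x": -0.0137, "y": -0.0, "z": -0.0076, "rx": 0, "ry": 0, "rz": 0}, {"x": -0.0113, "y": -0.0, "z": -0.0109, "rx": 0, "ry": 0, "rz": 0}, {"x": -0.0081, "y": -0.0, "z": -0.0134, "rx": 0, "ry": 0, "rz": 0}, {"x": -0.0044, "y": -0.0, "z": -0.015, "rx": 0, "ry": 0, "rz": 0}, {"x": -0.0003, "y": -0.0, "z": -0.0157, "rx": 0, "ry": 0, "rz": 0}, {"x": 0.0038, "y": -0.0, "z": -0.0152, "rx": 0, "ry": 0, "rz": 0}, {"x": 0.0076, "y": -0.0, "z": -0.0137, "rx": 0, "ry": 0, "rz": 0}]
```

Emit:
jog_arm --series '[{"x": -0.0104, "y": 0, "z": 0.0116, "rx": 0, "ry": 0.4, "rz": -0.1}, {"x": -0.0134, "y": 0, "z": 0.0081, "rx": 0, "ry": 0.4, "rz": -0.1}, {"x": -0.015, "y": 0, "z": 0.0044, "rx": 0, "ry": 0, "rz": 0}, {"x": -0.0157, "y": 0, "z": 0.0003, "rx": 0, "ry": 0, "rz": 0}, {"x": -0.0152, "y": 0, "z": -0.0038, "rx": 0, "ry": 0, "rz": 0}, {"x": -0.0137, "y": 0, "z": -0.0076, "rx": 0, "ry": 0, "rz": 0}, {"x": -0.0113, "y": 0, "z": -0.0109, "rx": 0, "ry": 0, "rz": 0}, {"x": -0.0081, "y": 0, "z": -0.0134, "rx": 0, "ry": 0, "rz": 0}, {"x": -0.0044, "y": 0, "z": -0.015, "rx": 0, "ry": 0, "rz": 0}, {"x": 0, "y": 0, "z": -0.0157, "rx": 0, "ry": 0, "rz": 0}, {"x": 0.0038, "y": 0, "z": -0.0152, "rx": 0, "ry": 0, "rz": 0}, {"x": 0.0076, "y": 0, "z": -0.0137, "rx": 0, "ry": 0, "rz": 0}]'

```text
time: 12.03
tool_pos: [0.4811, -0.1496, 0.1348]
ee_rot: [-3.14, 0.002, -0.043]
wrist_force: [-4.7, -0.9, -1.9]
width: 0.0248
```

```bash
python3 turn.py 15 12 1
```

```text
t 12.03 phi 298.4 r 0.0606 ly -0.012 rot [-0.12  0.12 -0.23] F [-4.7 -0.9 -1.9] w 0.0248
[{"x": 0.0097, "y": 0.0001, "z": -0.0124, "rx": 0.0, "ry": 0.0, "rz": -0.1}, {"x": 0.0122, "y": 0.0001, "z": -0.0099, "rx": 0.0, "ry": 0.0, "rz": -0.1}, {"x": 0.0143, "y": 0.0001, "z": -0.0064, "rx": 0, "ry": 0, "rz": 0}, {"x": 0.0155, "y": 0.0001, "z": -0.0025, "rx": 0, "ry": 0, "rz": 0}, {"x": 0.0156, "y": 0.0001, "z": 0.0016, "rx": 0, "ry": 0, "rz": 0}, {"x": 0.0146, "y": 0.0001, "z": 0.0056, "rx": 0, "ry": 0, "rz": 0}, {"x": 0.0127, "y": 0.0001, "z": 0.0092, "rx": 0, "ry": 0, "rz": 0}, {"x": 0.0099, "y": 0.0001, "z": 0.0122, "rx": 0, "ry": 0, "rz": 0}, {"x": 0.0064, "y": 0.0001, "z": 0.0143, "rx": 0, "ry": 0, "rz": 0}, {"x": 0.0025, "y": 0.0001, "z": 0.0155, "rx": 0, "ry": 0, "rz": 0}, {"x": -0.0016, "y": 0.0001, "z": 0.0156, "rx": 0, "ry": 0, "rz": 0}, {"x": -0.0056, "y": 0.0001, "z": 0.0146, "rx": 0, "ry": 0, "rz": 0}]
```

Emit:
jog_arm --series '[{"x": 0.0097, "y": 0, "z": -0.0122, "rx": 0, "ry": 0, "rz": -0.1}, {"x": 0.0122, "y": 0, "z": -0.0097, "rx": 0, "ry": 0, "rz": -0.1}, {"x": 0.0143, "y": 0, "z": -0.0061, "rx": 0, "ry": 0, "rz": 0}, {"x": 0.0155, "y": 0, "z": -0.0022, "rx": 0, "ry": 0, "rz": 0}, {"x": 0.0156, "y": 0, "z": 0.0018, "rx": 0, "ry": 0, "rz": 0}, {"x": 0.0146, "y": 0, "z": 0.0056, "rx": 0, "ry": 0, "rz": 0}, {"x": 0.0125, "y": 0, "z": 0.0092, "rx": 0, "ry": 0, "rz": 0}, {"x": 0.0097, "y": 0, "z": 0.0122, "rx": 0, "ry": 0, "rz": 0}, {"x": 0.0062, "y": 0, "z": 0.0143, "rx": 0, "ry": 0, "rz": 0}, {"x": 0.0023, "y": 0, "z": 0.0155, "rx": 0, "ry": 0, "rz": 0}, {"x": -0.0018, "y": 0, "z": 0.0156, "rx": 0, "ry": 0, "rz": 0}, {"x": -0.0058, "y": 0, "z": 0.0146, "rx": 0, "ry": 0, "rz": 0}]'

```text
time: 13.03
tool_pos: [0.5843, -0.1549, 0.0736]
ee_rot: [3.141, 0.014, -0.042]
wrist_force: [-10.0, 0.9, 9.3]
width: 0.0256
```

```bash
python3 turn.py 15 12 1;python3 - <<'E'
from h import *
for n,(x0,y0) in (('scene',(250,130)),('top',(220,110))):
    a=snap(n,n+'3.png')['img'][y0:y0+150,x0:x0+180]; cv2.imwrite('pics/%s3c.png'%n,cv2.resize(a,None,fx=4,fy=4,interpolation=cv2.INTER_CUBIC)[:,:,::-1])
E
```

```text
t 13.03 phi 122.9 r 0.0596 ly -0.0132 rot [ 0.01  0.81 -0.16] F [-10.    0.9   9.3] w 0.0256
[{"x": -0.0098, "y": -0.0, "z": 0.0122, "rx": 0.0, "ry": 0.2, "rz": 0.0}, {"x": -0.0129, "y": -0.0, "z": 0.0089, "rx": 0.0, "ry": 0.2, "rz": 0.0}, {"x": -0.0148, "y": -0.0, "z": 0.0053, "rx": 0, "ry": 0, "rz": 0}, {"x": -0.0156, "y": -0.0, "z": 0.0013, "rx": 0, "ry": 0, "rz": 0}, {"x": -0.0154, "y": -0.0, "z": -0.0028, "rx": 0, "ry": 0, "rz": 0}, {"x": -0.0141, "y": -0.0, "z": -0.0067, "rx": 0, "ry": 0, "rz": 0}, {"x": -0.0119, "y": -0.0, "z": -0.0102, "rx": 0, "ry": 0, "rz": 0}, {"x": -0.0089, "y": -0.0, "z": -0.0129, "rx": 0, "ry": 0, "rz": 0}, {"x": -0.0053, "y": -0.0, "z": -0.0148, "rx": 0, "ry": 0, "rz": 0}, {"x": -0.0013, "y": -0.0, "z": -0.0156, "rx": 0, "ry": 0, "rz": 0}, {"x": 0.0028, "y": -0.0, "z": -0.0154, "rx": 0, "ry": 0, "rz": 0}, {"x": 0.0067, "y": -0.0, "z": -0.0141, "rx": 0, "ry": 0, "rz": 0}]
```

View pics/top3c.png

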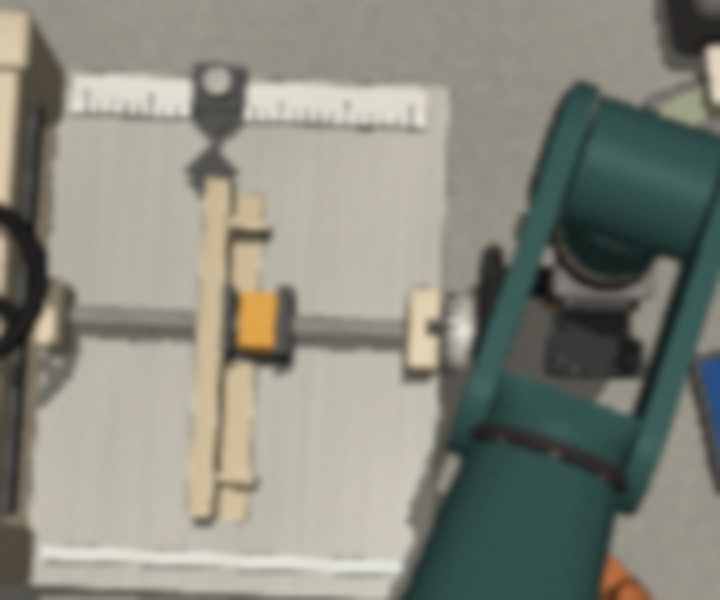

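Emit:
jog_arm --series '[{"x": -0.0098, "y": 0, "z": 0.0122, "rx": 0, "ry": 0.2, "rz": 0}, {"x": -0.0129, "y": 0, "z": 0.0089, "rx": 0, "ry": 0.2, "rz": 0}, {"x": -0.0148, "y": 0, "z": 0.0053, "rx": 0, "ry": 0, "rz": 0}, {"x": -0.0156, "y": 0, "z": 0.0013, "rx": 0, "ry": 0, "rz": 0}, {"x": -0.0154, "y": 0, "z": -0.0028, "rx": 0, "ry": 0, "rz": 0}, {"x": -0.0141, "y": 0, "z": -0.0067, "rx": 0, "ry": 0, "rz": 0}, {"x": -0.0119, "y": 0, "z": -0.0102, "rx": 0, "ry": 0, "rz": 0}, {"x": -0.0089, "y": 0, "z": -0.0129, "rx": 0, "ry": 0, "rz": 0}, {"x": -0.0053, "y": 0, "z": -0.0148, "rx": 0, "ry": 0, "rz": 0}, {"x": -0.0013, "y": 0, "z": -0.0156, "rx": 0, "ry": 0, "rz": 0}, {"x": 0.0028, "y": 0, "z": -0.0154, "rx": 0, "ry": 0, "rz": 0}, {"x": 0.0067, "y": 0, "z": -0.0141, "rx": 0, "ry": 0, "rz": 0}]'

```text
time: 14.13
tool_pos: [0.4784, -0.1495, 0.1288]
ee_rot: [-3.141, -0.004, -0.045]
wrist_force: [-5.7, -0.5, -0.8]
width: 0.0253
```

```bash
python3 turn.py 14 3 1
```

```text
t 14.13 phi 292.2 r 0.0604 ly -0.012 rot [-0.05 -0.21 -0.33] F [-5.7 -0.5 -0.8] w 0.0253
[{"x": 0.0075, "y": 0.0003, "z": -0.0126, "rx": 0.0, "ry": -0.1, "rz": -0.1}, {"x": 0.01, "y": 0.0003, "z": -0.0107, "rx": 0.0, "ry": -0.1, "rz": -0.1}, {"x": 0.0123, "y": 0.0003, "z": -0.0079, "rx": 0, "ry": 0, "rz": 0}]
```

Emit:
jog_arm --series '[{"x": 0.0075, "y": 0, "z": -0.0126, "rx": 0, "ry": -0.1, "rz": -0.1}, {"x": 0.01, "y": 0, "z": -0.0105, "rx": 0, "ry": -0.1, "rz": -0.1}, {"x": 0.0123, "y": 0, "z": -0.0077, "rx": 0, "ry": 0, "rz": 0}, {"x": 0, "y": 0, "z": 0, "rx": 0, "ry": 0, "rz": 0}]'

```text
time: 14.47
tool_pos: [0.5102, -0.1512, 0.1612]
ee_rot: [3.141, -0.006, -0.042]
wrist_force: [2.0, -0.1, -0.1]
width: 0.0255
```

```bash
python3 turn.py -12 12 1;python3 - <<'E'
from h import *
for n,(x0,y0) in (('scene',(250,130)),('top',(220,110))):
    a=snap(n,n+'4.png')['img'][y0:y0+150,x0:x0+180]; cv2.imwrite('pics/%s4c.png'%n,cv2.resize(a,None,fx=4,fy=4,interpolation=cv2.INTER_CUBIC)[:,:,::-1])
E
```

```text
t 14.47 phi 336.4 r 0.0603 ly -0.0124 rot [ 0.01 -0.36 -0.19] F [ 2.  -0.1 -0.1] w 0.0255
[{"x": -0.0108, "y": 0.0, "z": 0.0064, "rx": 0.0, "ry": -0.1, "rz": -0.1}, {"x": -0.0094, "y": 0.0, "z": 0.0083, "rx": 0.0, "ry": -0.1, "rz": -0.1}, {"x": -0.0074, "y": 0.0, "z": 0.0101, "rx": 0, "ry": 0, "rz": 0}, {"x": -0.0052, "y": 0.0, "z": 0.0114, "rx": 0, "ry": 0, "rz": 0}, {"x": -0.0027, "y": 0.0, "z": 0.0123, "rx": 0, "ry": 0, "rz": 0}, {"x": -0.0001, "y": 0.0, "z": 0.0125, "rx": 0, "ry": 0, "rz": 0}, {"x": 0.0025, "y": 0.0, "z": 0.0123, "rx": 0, "ry": 0, "rz": 0}, {"x": 0.005, "y": 0.0, "z": 0.0115, "rx": 0, "ry": 0, "rz": 0}, {"x": 0.0073, "y": 0.0, "z": 0.0102, "rx": 0, "ry": 0, "rz": 0}, {"x": 0.0093, "y": 0.0, "z": 0.0085, "rx": 0, "ry": 0, "rz": 0}, {"x": 0.0108, "y": 0.0, "z": 0.0063, "rx": 0, "ry": 0, "rz": 0}, {"x": 0.0119, "y": 0.0, "z": 0.004, "rx": 0, "ry": 0, "rz": 0}]
```

View pics/top4c.png

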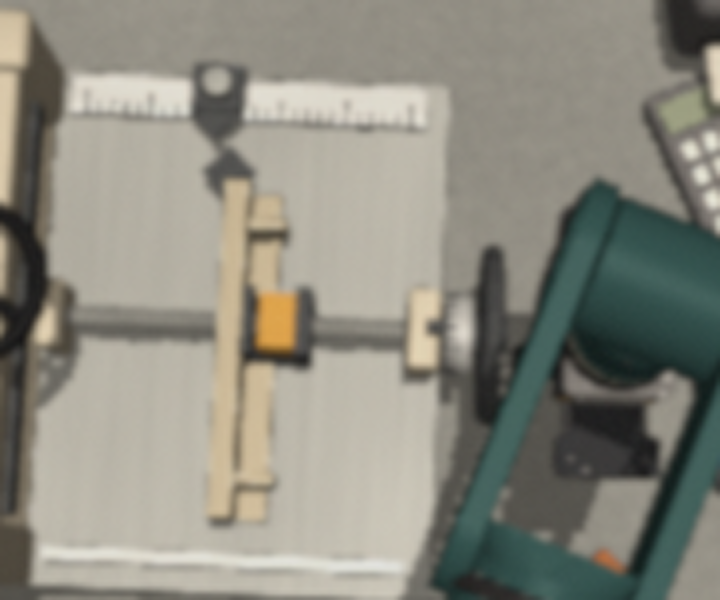

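View pics/scene4c.png

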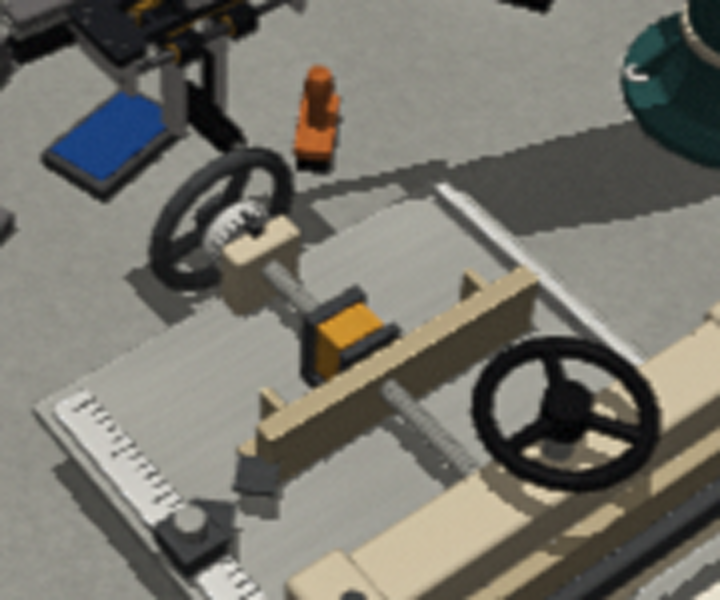

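```bash
python3 - <<'E'
import cv2,numpy as np
ims=[cv2.imread('pics/top%d.png'%i)[124:162,240:300] for i in (0,2,3,4)]
b=[cv2.resize(i,None,fx=6.5,fy=6.5,interpolation=cv2.INTER_LANCZOS4) for i in ims]
cv2.imwrite('pics/tips.png',np.vstack([np.hstack(b[:2]),np.hstack(b[2:])]))
for k in (0,2,3,4):
    g=cv2.cvtColor(cv2.imread('pics/top%d.png'%k),6)
    print(k); print(g[138:156,244:284])if k in(2,) else 0
E
```

```text
0
2
[[150 153 158 153 156 160 153 143 156 163 154 162 170 165 180 192 184 190
  197 187 182 193 191 151  98  75  77  78  80  80  79  77  78  78  76  81
  124 183 204 192]
 [157 158 161 160 158 155 148 140 139 140 138 142 145 144 155 162 156 158
  162 156 152 158 157 135 101  83  80  82  84  83  84  82  81  80  80  88
  122 173 190 179]
 [173 174 176 176 174 170 167 161 158 159 158 158 159 159 162 163 161 160
  160 159 158 161 160 150 124  98  85  84  83  84  84  83  80  79  82  90
  112 144 159 153]
 [177 177 179 179 179 176 175 174 173 174 174 174 174 175 176 175 175 173
  172 174 174 175 175 168 146 115  96  86  84  83  82  80  76  79  89 100
  120 143 155 157]
 [176 178 179 180 178 177 177 177 176 176 178 177 178 179 179 179 178 176
  177 177 178 179 179 175 162 140 114  95  85  83  79  77  79  88 101 121
  144 162 169 171]
 [177 176 179 179 179 177 176 176 177 176 178 177 177 178 179 179 178 177
  177 177 179 179 180 178 174 162 140 114  95  85  77  82  91 103 122 145
  163 171 174 174]
 [176 177 179 179 177 177 176 177 175 178 178 176 172 172 175 178 178 177
  177 177 179 179 17
[... 1214 characters left out ...]
 178 176
  175 176 177 176]
 [175 177 179 178 174 167 146 118  94  83  84  85  87  87  86  85  83  84
  104 141 168 177 179 179 180 181 180 179 179 180 180 180 180 179 177 177
  176 176 177 175]
 [175 177 177 177 176 173 161 134 104  87  89 101 113 117 117 116 108  96
  103 138 166 178 179 180 180 181 180 178 179 179 179 179 181 178 178 177
  177 177 176 176]
 [175 177 178 177 176 175 166 141 108  89  98 128 149 158 160 159 149 122
  105 129 161 176 179 180 180 181 180 178 179 178 179 180 180 179 178 177
  177 177 176 176]
 [175 177 178 177 176 175 168 147 117  95 107 143 169 177 180 181 171 136
  105 120 155 174 179 179 180 182 181 179 178 180 179 180 180 180 178 178
  176 177 177 177]]
3
4
```

View pics/tips.png

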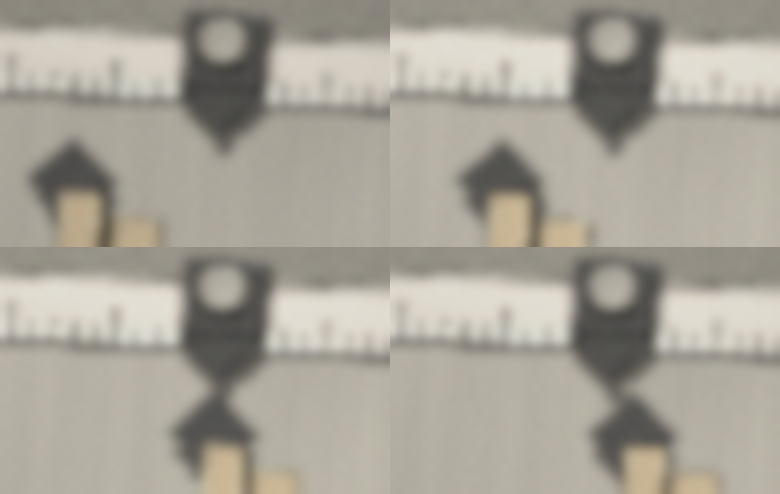

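```bash
cat > tm.py <<'E'
import cv2,numpy as np,sys
U=10
def up(i,r): 
    g=cv2.imread('pics/top%s.png'%i)[r[1]:r[3],r[0]:r[2]]; return cv2.resize(g,None,fx=U,fy=U,interpolation=cv2.INTER_CUBIC)
# template: fence+nut+fork top region in shot 2
def shift(i,box,ref='2'):
    t=up(ref,box); s=up(i,(box[0]-15,box[1]-4,box[2]+30,box[3]+4))
    m=cv2.matchTemplate(s,t,cv2.TM_CCOEFF_NORMED); _,v,_,l=cv2.minMaxLoc(m)
    return round(l[0]/U-15,2),round(l[1]/U-4,2),round(v,3)
for i in sys.argv[1:]:
    print(i,'fence-end',shift(i,(248,150,276,172)),'fence-low',shift(i,(246,205,272,244)),'nut',shift(i,(258,178,282,204)),'flag',shift(i,(264,120,286,142)))
E
python3 tm.py 0 2 3 4
```

```text
0 fence-end (-6.0, -0.4, 0.985) fence-low (-6.1, -0.2, 0.971) nut (-6.4, -0.2, 0.965) flag (0.0, 0.0, 1.0)
2 fence-end (0.0, 0.0, 1.0) fence-low (0.0, 0.0, 1.0) nut (0.0, 0.0, 1.0) flag (0.0, 0.0, 1.0)
3 fence-end (15.8, 0.9, 0.974) fence-low (16.1, 0.8, 0.921) nut (16.0, 0.9, 0.97) flag (0.0, 0.0, 1.0)
4 fence-end (20.5, 1.0, 0.963) fence-low (20.7, 1.1, 0.922) nut (20.8, 1.0, 0.974) flag (0.0, 0.0, 1.0)
```

Emit:
jog_arm --series '[{"x": -0.0108, "y": 0, "z": 0.0064, "rx": 0, "ry": -0.1, "rz": -0.1}, {"x": -0.0094, "y": 0, "z": 0.0083, "rx": 0, "ry": -0.1, "rz": -0.1}, {"x": -0.0074, "y": 0, "z": 0.0101, "rx": 0, "ry": 0, "rz": 0}, {"x": -0.0052, "y": 0, "z": 0.0114, "rx": 0, "ry": 0, "rz": 0}, {"x": -0.0027, "y": 0, "z": 0.0123, "rx": 0, "ry": 0, "rz": 0}, {"x": 0, "y": 0, "z": 0.0125, "rx": 0, "ry": 0, "rz": 0}, {"x": 0.0025, "y": 0, "z": 0.0123, "rx": 0, "ry": 0, "rz": 0}, {"x": 0.005, "y": 0, "z": 0.0115, "rx": 0, "ry": 0, "rz": 0}, {"x": 0.0073, "y": 0, "z": 0.0102, "rx": 0, "ry": 0, "rz": 0}, {"x": 0.0093, "y": 0, "z": 0.0085, "rx": 0, "ry": 0, "rz": 0}, {"x": 0.0108, "y": 0, "z": 0.0063, "rx": 0, "ry": 0, "rz": 0}, {"x": 0.0119, "y": 0, "z": 0.004, "rx": 0, "ry": 0, "rz": 0}]'

```text
time: 15.57
tool_pos: [0.5197, -0.1517, 0.0475]
ee_rot: [3.137, -0.016, -0.041]
wrist_force: [-2.2, 0.7, 8.0]
width: 0.0254
```

```bash
python3 turn.py -10 4 1
```

```text
t 15.57 phi 194.0 r 0.0603 ly -0.0126 rot [ 0.27 -0.9  -0.14] F [-2.2  0.7  8. ] w 0.0254
[{"x": 0.0104, "y": 0.0, "z": 0.0013, "rx": 0.1, "ry": -0.3, "rz": 0.0}, {"x": 0.0105, "y": 0.0, "z": -0.0002, "rx": 0.1, "ry": -0.3, "rz": 0.0}, {"x": 0.0103, "y": 0.0, "z": -0.002, "rx": 0, "ry": 0, "rz": 0}, {"x": 0.0098, "y": 0.0, "z": -0.0037, "rx": 0, "ry": 0, "rz": 0}]
```

Emit:
jog_arm --series '[{"x": 0.0104, "y": 0, "z": 0.001, "rx": 0.1, "ry": -0.3, "rz": 0}, {"x": 0.0105, "y": 0, "z": -0.0002, "rx": 0.1, "ry": -0.3, "rz": 0}, {"x": 0.0103, "y": 0, "z": -0.002, "rx": 0, "ry": 0, "rz": 0}, {"x": 0.0098, "y": 0, "z": -0.0037, "rx": 0, "ry": 0, "rz": 0}, {"x": 0, "y": 0, "z": 0, "rx": 0, "ry": 0, "rz": 0}, {"x": 0, "y": 0, "z": 0, "rx": 0, "ry": 0, "rz": 0}]'

```text
time: 16.07
tool_pos: [0.5629, -0.1538, 0.0535]
ee_rot: [3.139, 0.003, -0.04]
wrist_force: [-3.9, -0.7, 3.0]
width: 0.0251
```

```bash
python3 turn.py -8 4 1; python3 -c "
from h import *
snap('top','top5.png');snap('scene','scene5.png')"; python3 tm.py 4 5
```

```text
t 16.07 phi 151.4 r 0.0597 ly -0.013 rot [ 0.13  0.18 -0.06] F [-3.9 -0.7  3. ] w 0.0251
[{"x": 0.0072, "y": -0.0001, "z": -0.0043, "rx": 0.0, "ry": 0.1, "rz": 0.0}, {"x": 0.0064, "y": -0.0001, "z": -0.0054, "rx": 0.0, "ry": 0.1, "rz": 0.0}, {"x": 0.0055, "y": -0.0001, "z": -0.0063, "rx": 0, "ry": 0, "rz": 0}, {"x": 0.0046, "y": -0.0001, "z": -0.007, "rx": 0, "ry": 0, "rz": 0}]
4 fence-end (20.5, 1.0, 0.963) fence-low (20.7, 1.1, 0.922) nut (20.8, 1.0, 0.974) flag (0.0, 0.0, 1.0)
5 fence-end (18.0, 1.0, 0.967) fence-low (18.3, 0.9, 0.926) nut (17.8, 0.9, 0.938) flag (0.0, 0.0, 1.0)
```

```bash
cat > tip.py <<'E'
import cv2,numpy as np,sys
k=sys.argv[1]
a=cv2.imread('pics/top%s.png'%k); g=cv2.cvtColor(a,6).astype(float)
# pointer tip edge-fit: threshold crossing (130) left/right per row
def edges(r,c0,c1):
    w=g[r,c0:c1]; d=np.where(w<130)[0]
    if len(d)==0: return None
    l,h=d[0],d[-1]
    L=c0+l-(130-w[l])/(w[l-1]-w[l]); H=c0+h+(130-w[h])/(w[h+1]-w[h]); return round(L,2),round(H,2),round((L+H)/2,2)
for r in range(137,156): print(r,edges(r,int(sys.argv[2]),int(sys.argv[3])))
b=cv2.resize(a[124:162,240:300],None,fx=9,fy=9,interpolation=cv2.INTER_LANCZOS4)
s=cv2.imread('pics/scene%s.png'%k)[235:290,285:345]; s=cv2.resize(s,None,fx=9,fy=9,interpolation=cv2.INTER_LANCZOS4)
h=min(len(b),len(s)); cv2.imwrite('pics/tip%s.png'%k,np.vstack([b,s])[:, :]) if 0 else (cv2.imwrite('pics/tip%s.png'%k,b),cv2.imwrite('pics/tips%s.png'%k,s))
E
python3 tip.py 5 262 290
```

```text
137 (np.float64(267.55), np.float64(280.27), np.float64(273.91))
138 (np.float64(267.4), np.float64(280.12), np.float64(273.76))
139 (np.float64(267.09), np.float64(280.14), np.float64(273.62))
140 (np.float64(267.76), np.float64(280.58), np.float64(274.17))
141 (np.float64(268.52), np.float64(280.46), np.float64(274.49))
142 (np.float64(269.36), np.float64(279.42), np.float64(274.39))
143 (np.float64(270.38), np.float64(278.39), np.float64(274.39))
144 (np.float64(271.35), np.float64(277.06), np.float64(274.2))
145 (np.float64(272.28), np.float64(275.73), np.float64(274.01))
146 (np.float64(272.9), np.float64(275.58), np.float64(274.24))
147 (np.float64(272.87), np.float64(276.04), np.float64(274.45))
148 (np.float64(272.15), np.float64(276.86), np.float64(274.51))
149 (np.float64(270.96), np.float64(277.89), np.float64(274.42))
150 (np.float64(269.85), np.float64(278.88), np.float64(274.37))
151 (np.float64(268.85), np.float64(279.75), np.float64(274.3))
152 (np.float64(268.32), np.float64(280.55), np.float64(274.44))
153 (np.float64(268.53), np.float64(280.79), np.float64(274.66))
154 (np.float64(268.84), np.float64(280.59), np.float64(274.72))
155 (np.float64(268.93), np.float64(280.21), np.float64(274.57))
```

```bash
echo flag in shot0/2; python3 tip.py 2 262 290 | head -12; echo ptr2; python3 tip.py 2 246 264|tail -12
```

```text
flag in shot0/2
137 (np.float64(267.57), np.float64(280.25), np.float64(273.91))
138 (np.float64(267.4), np.float64(280.1), np.float64(273.75))
139 (np.float64(267.15), np.float64(280.16), np.float64(273.65))
140 (np.float64(267.77), np.float64(280.56), np.float64(274.17))
141 (np.float64(268.52), np.float64(280.43), np.float64(274.48))
142 (np.float64(269.38), np.float64(279.39), np.float64(274.39))
143 (np.float64(270.38), np.float64(278.35), np.float64(274.37))
144 (np.float64(271.38), np.float64(277.0), np.float64(274.19))
145 (np.float64(272.28), np.float64(275.65), np.float64(273.97))
146 (np.float64(273.07), np.float64(275.04), np.float64(274.05))
147 None
148 None
ptr2
142 None
143 None
144 None
145 None
146 (np.float64(255.86), np.float64(257.65), np.float64(256.76))
147 (np.float64(254.75), np.float64(258.88), np.float64(256.82))
148 (np.float64(253.57), np.float64(259.82), np.float64(256.69))
149 (np.float64(252.21), np.float64(260.71), np.float64(256.46))
150 (np.float64(251.04), np.float64(261.59), np.float64(256.32))
151 (np.float64(250.38), np.float64(262.44), np.float64(256.41))
152 (np.float64(250.57), np.float64(262.7), np.float64(256.64))
153 (np.float64(251.13), np.float64(262.77), np.float64(256.95))Traceback (most recent call last):
  File "tip.py", line 10, in <module>
    for r in range(137,156): print(r,edges(r,int(sys.argv[2]),int(sys.argv[3])))
                                     ~~~~~^^^^^^^^^^^^^^^^^^^^^^^^^^^^^^^^^^^^^
  File "tip.py", line 9, in edges
    L=c0+l-(130-w[l])/(w[l-1]-w[l]); H=c0+h+(130-w[h])/(w[h+1]-w[h]); return round(L,2),round(H,2),round((L+H)/2,2)
                                                        ~^^^^^
IndexError: index 18 is out of bounds for axis 0 with size 18
```

View pics/tip5.png

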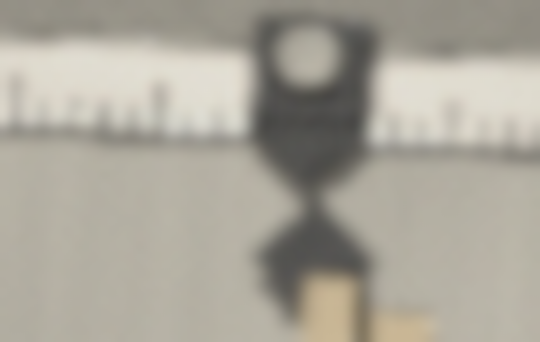

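View pics/tips5.png

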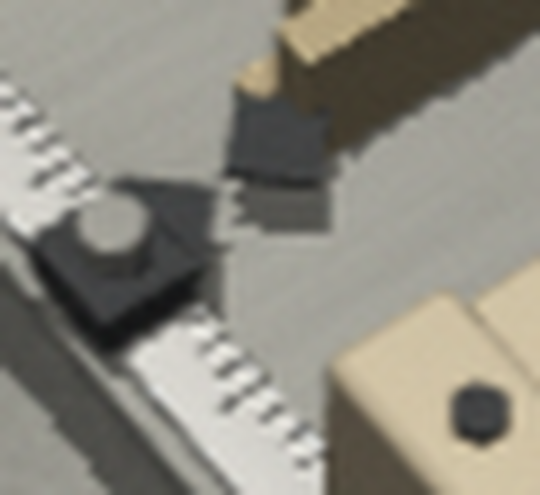

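```bash
python3 - <<'E'
from h import *
p=[.5515,.2568,-.039]; c,s=np.cos(p[2]),np.sin(p[2])
def L(n,uv,z=.117):
    d=ray(n,uv,z)[:2]-p[:2]; return np.round([1e3*(c*d[0]+s*d[1]),1e3*(-s*d[0]+c*d[1])],1)
print('top5 ptr',L('top',(274.48,146.4)),'flag',L('top',(274.0,147)))
print('top2 ptr',L('top',(256.76,145.4)))
print('scene5 ptr',L('scene',(310-.5,253.9-.5)),'flag',L('scene',(309.2-.5,255.8-.5)))
import cv2
a=cv2.imread('pics/scene5.png')[245:265,298:326];cv2.imwrite('pics/z5.png',cv2.resize(a,None,fx=26,fy=26,interpolation=cv2.INTER_CUBIC))
E
```

```text
top5 ptr [ 136.9 -132.3] flag [ 135.  -130.9]
top2 ptr [138.1 -78.5]
scene5 ptr [ 140.2 -132.7] flag [ 145.7 -129. ]
```

View pics/z5.png

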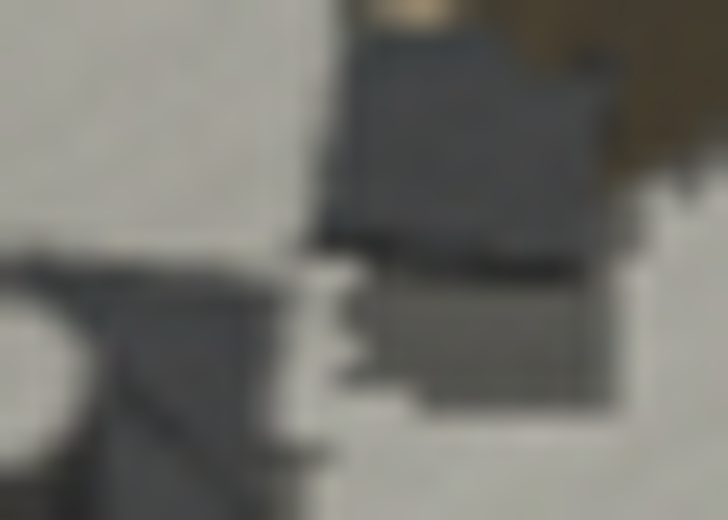

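```bash
python3 turn.py -7.5 2 1
```

```text
t 16.17 phi 151.4 r 0.0598 ly -0.0131 rot [ 0.13  0.13 -0.07] F [-3.5 -0.2  4.7] w 0.025
[{"x": 0.0067, "y": -0.0001, "z": -0.004, "rx": 0.0, "ry": 0.0, "rz": 0.0}, {"x": 0.006, "y": -0.0001, "z": -0.005, "rx": 0.0, "ry": 0.0, "rz": 0.0}]
```

Emit:
jog_arm --series '[{"x": 0.0067, "y": 0, "z": -0.004, "rx": 0, "ry": 0, "rz": 0}, {"x": 0.006, "y": 0, "z": -0.005, "rx": 0, "ry": 0, "rz": 0}, {"x": 0, "y": 0, "z": 0, "rx": 0, "ry": 0, "rz": 0}, {"x": 0, "y": 0, "z": 0, "rx": 0, "ry": 0, "rz": 0}]'

```text
time: 16.5
tool_pos: [0.5721, -0.1543, 0.06]
ee_rot: [3.14, 0.013, -0.04]
wrist_force: [-3.4, 0.4, 4.1]
width: 0.0255
```

```bash
python3 turn.py -4 1 1; python3 -c "
from h import *
snap('top','top6.png');snap('scene','scene6.png')
a=cv2.imread('pics/scene6.png')[245:265,298:326];cv2.imwrite('pics/z6.png',cv2.resize(a,None,fx=26,fy=26,interpolation=cv2.INTER_CUBIC))"; python3 tm.py 6; python3 tip.py 6 262 290 | tail -13
```

```text
t 16.5 phi 140.6 r 0.0595 ly -0.0132 rot [ 0.11  0.76 -0.08] F [-3.4  0.4  4.1] w 0.0255
[{"x": 0.0034, "y": -0.0004, "z": -0.0024, "rx": 0.0, "ry": 0.2, "rz": 0.0}]
6 fence-end (17.8, 1.0, 0.976) fence-low (18.0, 0.9, 0.912) nut (17.6, 0.9, 0.936) flag (0.0, 0.0, 1.0)
143 (np.float64(270.4), np.float64(278.36), np.float64(274.38))
144 (np.float64(271.38), np.float64(277.05), np.float64(274.22))
145 (np.float64(272.3), np.float64(275.71), np.float64(274.01))
146 (np.float64(272.76), np.float64(275.56), np.float64(274.16))
147 (np.float64(272.53), np.float64(276.0), np.float64(274.27))
148 (np.float64(271.78), np.float64(276.75), np.float64(274.26))
149 (np.float64(270.81), np.float64(277.62), np.float64(274.22))
150 (np.float64(269.81), np.float64(278.58), np.float64(274.2))
151 (np.float64(268.81), np.float64(279.36), np.float64(274.08))
152 (np.float64(268.17), np.float64(280.18), np.float64(274.17))
153 (np.float64(268.32), np.float64(280.61), np.float64(274.46))
154 (np.float64(268.67), np.float64(280.47), np.float64(274.57))
155 (np.float64(268.87), np.float64(280.22), np.float64(274.55))
```

View pics/z6.png

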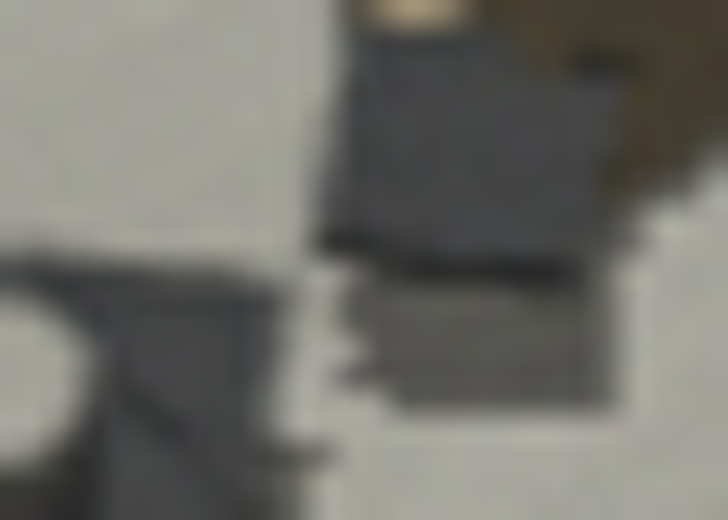

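View pics/tip6.png

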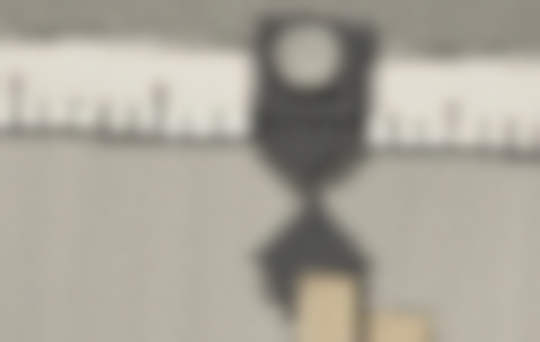

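```bash
python3 - <<'E'
from h import *
p=[.5515,.2568,-.039]
for n in('scene','top'):
    b=proj(n,C(p,(.136,-.132,.117)))[0]
    for d in((.004,0,0),(0,.001,0),(0,0,.005)):
        print(n,d,np.round(proj(n,C(p,np.array((.136,-.132,.117))+d))[0]-b,3))
g=cv2.cvtColor(cv2.imread('pics/scene6.png'),6)
print('cols298..');print(g[246:264,298:322])
E
```

```text
scene (0.004, 0, 0) [-1.156  0.727]
scene (0, 0.001, 0) [0.219 0.241]
scene (0, 0, 0.005) [ 0.013 -1.023]
top (0.004, 0, 0) [ 0.06 -1.29]
top (0, 0.001, 0) [-0.33  -0.011]
top (0, 0, 0.005) [-0.141 -0.393]
cols298..
[[161 163 163 164 161 161 159 159 162 163 161 162 148  87  68  72  70  66
   64  64  65  62  58  59]
 [163 162 161 161 159 159 162 161 161 162 162 162 149  90  67  67  69  67
   68  65  64  61  48  48]
 [161 161 161 160 160 160 160 162 161 162 162 162 145  77  68  66  69  68
   68  70  68  69  66  65]
 [159 160 160 160 160 161 162 161 161 164 161 158 127  74  68  70  69  70
   70  68  69  69  70  66]
 [161 158 161 162 161 159 160 160 162 160 160 153 120  72  66  70  67  68
   68  69  70  69  69  65]
 [160 161 158 161 159 160 161 162 159 159 160 149 105  70  65  66  66  70
   67  68  68  66  65  56]
 [159 159 159 160 159 161 161 158 158 157 160 148  92  69  68  67  69  69
   68  66  67  69  67  63]
 [156 156 161 160 161 158 157 160 161 160 160 148  86  63  66  68  67  69
   70  70  69  67  67  74]
 [127 121 131 139 150 154 155 155 157 158 160 139  71  51  52  57  59  66
  
[... 234 characters left out ...]
46 109  68  66  68  68  68  66  66  90 142 148 101  84  84  86  85
   84  85  84  83  85 111]
 [160 160 147  99  68  69  69  70  69  68  92 148 164 140  90  84  84  84
   86  85  84  83  83 112]
 [159 161 149  97  63  68  70  70  68  69 105 160 152 107  90  82  82  82
   84  82  80  82  84 113]
 [162 161 144  83  62  56  66  69  68  76 117 164 163 160 146 101  96  95
   97  96  96  98  97 120]
 [163 153 112  60  65  62  54  63  66  73 110 158 162 167 165 161 158 161
  162 163 166 165 162 162]
 [133 106  63  51  68  71  66  62  67  67  73  96 121 160 163 163 164 167
  167 166 166 166 164 164]
 [ 66  60  50  48  67  71  69  66  64  70  81 109 158 163 163 162 165 167
  165 165 165 166 161 163]]
```

```bash
python3 - <<'E'
from h import *
for nm,uv in (('ptr shadow left-top',(310.8,255)),('left-bot',(311,259.5)),('right-bot',(321,260)),('flag shadow tip',(310,261.8))):
    P=ray('scene',uv,.085); print(nm,np.round(P,4),np.round(proj('top',P)[0],2))
for k in('2','6'):
    g=cv2.cvtColor(cv2.imread('pics/top%s.png'%k),6); print(g[140:158,262:286] if k=='6' else g[142:158,246:266])
E
```

```text
ptr shadow left-top [0.6732 0.1087 0.085 ] [278.76 151.98]
left-bot [0.6824 0.1207 0.085 ] [274.89 149.1 ]
right-bot [0.6617 0.1398 0.085 ] [268.69 155.67]
flag shadow tip [0.6894 0.1249 0.085 ] [273.57 146.89]
[[179 180 178 177 177 177 176 176 178 177 178 179 179 179 178 176 177 177
  178 179]
 [179 179 179 177 176 176 177 176 178 177 177 178 179 179 178 177 177 177
  179 179]
 [179 179 177 177 176 177 175 178 178 176 172 172 175 178 178 177 177 177
  179 179]
 [179 179 178 176 176 176 177 177 176 168 155 151 160 174 177 177 177 177
  178 180]
 [179 179 179 176 176 176 176 175 168 149 127 119 136 158 172 176 177 178
  178 180]
 [179 178 177 176 176 176 173 166 148 124 100  93 108 133 156 171 176 178
  178 180]
 [179 179 177 177 175 171 161 143 120  99  87  83  89 107 135 158 172 178
  178 179]
 [179 178 177 174 169 156 135 111  95  85  83  82  83  91 110 138 161 174
  179 180]
 [178 179 176 170 155 131 106  90  84  82  82  82  84  85  93 114 141 163
  174 179]
 [179 177 175 164 141 112  90  84  81  82  83  83  83  83  84  93 116 148
  170 178]
 [179 178 174 167 146 118  94  83  84  
[... 1590 characters left out ...]
77 178 179 177 170 151 125 101  87  83  82  83  83  83  85  96 120
  148 167 174 175 175 176]
 [176 178 179 178 175 161 135 105  87  83  82  83  84  84  83  83  86  98
  125 153 170 175 175 176]
 [176 177 178 179 176 166 141 107  87  82  84  90  96  94  92  89  86  89
  110 143 167 174 175 177]
 [176 178 178 179 178 173 152 119  92  84  91 108 123 127 125 121 113 103
  115 147 169 175 176 178]
 [176 177 178 179 178 174 157 126  98  87 101 129 155 163 164 161 151 127
  124 151 171 177 176 178]
 [176 177 179 178 179 176 162 135 108  91 106 143 171 179 181 181 170 139
  127 153 171 176 177 178]
 [176 177 179 179 179 178 170 150 126 105 115 153 178 183 184 184 175 144
  131 154 170 173 172 173]]
```

```bash
python3 - <<'E'
from h import *
a=cv2.imread('pics/scene6.png')[225:275,285:335];cv2.imwrite('pics/q6.png',cv2.resize(a,None,fx=12,fy=12,interpolation=cv2.INTER_NEAREST))
a=cv2.imread('pics/top6.png')[122:172,250:300];cv2.imwrite('pics/qt6.png',cv2.resize(a,None,fx=12,fy=12,interpolation=cv2.INTER_NEAREST))
E
```

```text
(no output)
```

View pics/q6.png

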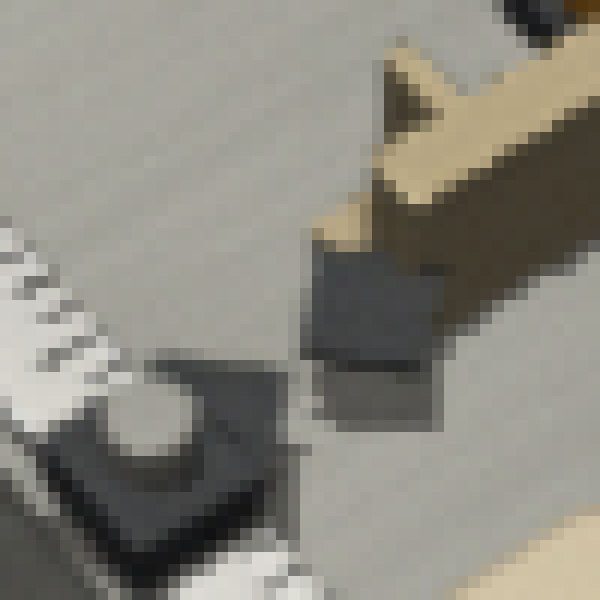

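View pics/qt6.png

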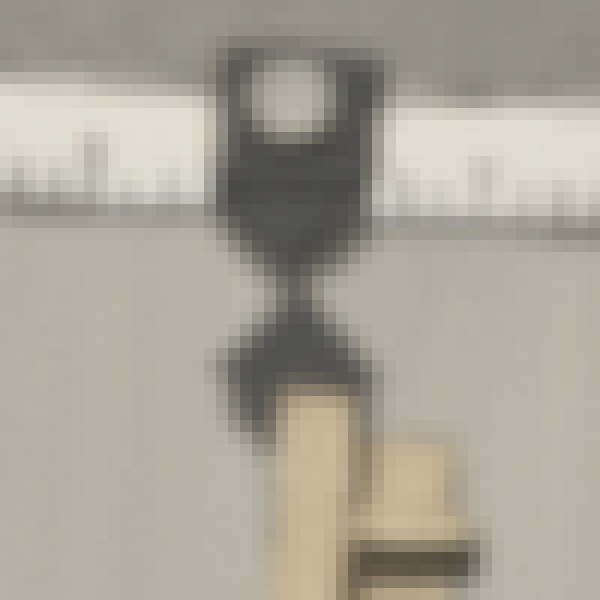

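```bash
python3 turn.py -7.5 4 1
```

```text
t 16.6 phi 140.6 r 0.0595 ly -0.0131 rot [ 0.11  0.73 -0.09] F [-3.8 -0.1  3.5] w 0.0253
[{"x": 0.006, "y": -0.0001, "z": -0.005, "rx": 0.0, "ry": 0.2, "rz": 0.0}, {"x": 0.005, "y": -0.0001, "z": -0.0061, "rx": 0.0, "ry": 0.2, "rz": 0.0}, {"x": 0.0041, "y": -0.0001, "z": -0.0067, "rx": 0, "ry": 0, "rz": 0}, {"x": 0.0032, "y": -0.0001, "z": -0.0072, "rx": 0, "ry": 0, "rz": 0}]
```

Emit:
jog_arm --series '[{"x": 0.006, "y": 0, "z": -0.005, "rx": 0, "ry": 0.2, "rz": 0}, {"x": 0.005, "y": 0, "z": -0.0061, "rx": 0, "ry": 0.2, "rz": 0}, {"x": 0.0041, "y": 0, "z": -0.0067, "rx": 0, "ry": 0, "rz": 0}, {"x": 0.0032, "y": 0, "z": -0.0072, "rx": 0, "ry": 0, "rz": 0}, {"x": 0, "y": 0, "z": 0, "rx": 0, "ry": 0, "rz": 0}, {"x": 0, "y": 0, "z": 0, "rx": 0, "ry": 0, "rz": 0}]'

```text
time: 17.1
tool_pos: [0.5875, -0.155, 0.0802]
ee_rot: [3.141, 0.017, -0.041]
wrist_force: [-3.3, -1.1, -1.6]
width: 0.0253
```

```bash
python3 turn.py -4 1 1; python3 -c "
from h import *
snap('top','top7.png');snap('scene','scene7.png')
a=cv2.imread('pics/scene7.png')[225:275,285:335];cv2.imwrite('pics/q7.png',cv2.resize(a,None,fx=12,fy=12,interpolation=cv2.INTER_NEAREST))
a=cv2.imread('pics/top7.png')[122:172,250:300];cv2.imwrite('pics/qt7.png',cv2.resize(a,None,fx=12,fy=12,interpolation=cv2.INTER_NEAREST))
"; python3 tm.py 7; python3 tip.py 7 262 290 | tail -13
```

```text
t 17.1 phi 115.8 r 0.0591 ly -0.0133 rot [ 0.05  0.98 -0.12] F [-3.3 -1.1 -1.6] w 0.0253
[{"x": 0.0025, "y": -0.0005, "z": -0.0035, "rx": 0.0, "ry": 0.3, "rz": 0.0}]
7 fence-end (17.2, 1.0, 0.963) fence-low (17.5, 0.9, 0.942) nut (17.0, 0.8, 0.946) flag (0.0, 0.0, 1.0)
143 (np.float64(270.41), np.float64(278.35), np.float64(274.38))
144 (np.float64(271.37), np.float64(277.05), np.float64(274.21))
145 (np.float64(272.27), np.float64(275.67), np.float64(273.97))
146 (np.float64(272.77), np.float64(275.38), np.float64(274.07))
147 (np.float64(272.5), np.float64(275.47), np.float64(273.99))
148 (np.float64(271.62), np.float64(275.97), np.float64(273.8))
149 (np.float64(270.33), np.float64(276.85), np.float64(273.59))
150 (np.float64(269.16), np.float64(277.88), np.float64(273.52))
151 (np.float64(268.0), np.float64(278.92), np.float64(273.46))
152 (np.float64(267.44), np.float64(279.76), np.float64(273.6))
153 (np.float64(267.59), np.float64(280.03), np.float64(273.81))
154 (np.float64(268.1), np.float64(279.88), np.float64(273.99))
155 (np.float64(268.38), np.float64(280.0), np.float64(274.19))
```

View pics/q7.png

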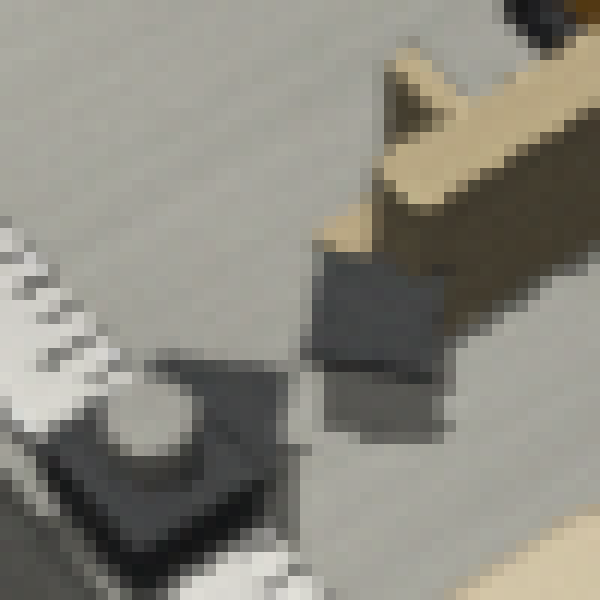

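View pics/qt7.png

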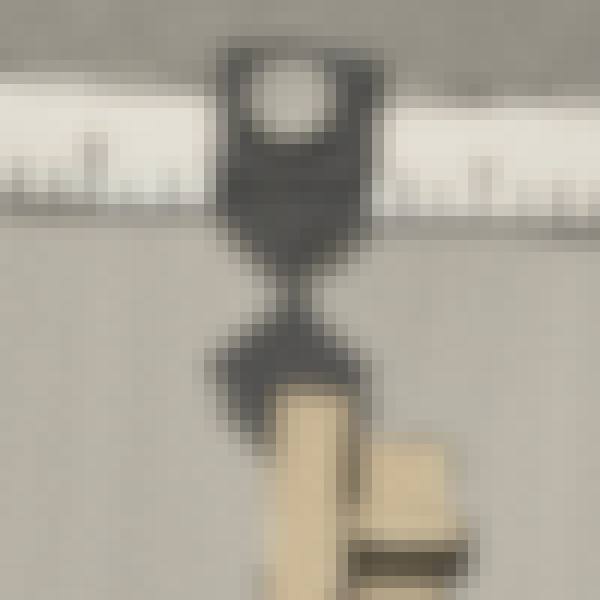

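```bash
cat > sc.py <<'E'
from h import *
import sys
p=[.5515,.2568,-.039]
o=np.array((.138,-.131,.117)); b=proj('scene',C(p,o))[0]
X=(proj('scene',C(p,o+[.001,0,0]))[0]-b); Y=(proj('scene',C(p,o+[0,.001,0]))[0]-b)
D=X+Y; s=D[0]/D[1]   # du/dv along (x+y)
def cross(g,r,c0,c1,th,rev=False):
    w=g[r,c0:c1+1]
    for i in range(len(w)-1):
        if (w[i]-th)*(w[i+1]-th)<=0 and w[i]!=w[i+1]: return c0+i+(w[i]-th)/(w[i]-w[i+1])
G=[cv2.cvtColor(cv2.imread('pics/scene%s.png'%k),6).astype(float) for k in sys.argv[1:]]
for k,g in zip(sys.argv[1:],G):
    pl=[(r,cross(g,r,307,312,114)) for r in range(247,254)]
    fl=[(r,cross(g,r,306,311,114)) for r in range(256,261)]
    cp=np.array([u-s*v for v,u in pl]); cf=np.array([u-s*v for v,u in fl])
    ex=(X-np.array([s*X[1],0]))[0]*4; ey=(Y[0]-s*Y[1])
    diff=np.median(cf)-np.median(cp)
    print(k,'cp',np.round(cp,2),'cf',np.round(cf,2),'ex %.2f ey %.3f'%(ex,ey),'a mm',round((diff-ex)/ey,2))
E
python3 sc.py 5 6 7
```

```text
5 cp [351.21 351.23 351.28 351.06 351.01 351.16 351.15] cf [350.95 350.88 350.99 350.91 350.9 ] ex -1.04 ey 0.259 a mm 3.04
6 cp [351.37 351.4  351.35 351.4  351.23 351.21 351.32] cf [350.92 350.89 350.99 350.92 350.85] ex -1.04 ey 0.259 a mm 2.34
7 cp [351.92 351.59 351.68 351.71 351.86 351.82 351.57] cf [350.9  350.87 350.94 350.92 350.9 ] ex -1.04 ey 0.259 a mm 0.86
```

```bash
python3 - <<'E'
from h import *
g=cv2.cvtColor(cv2.imread('pics/top0.png'),6).astype(float)
# rail lower edge (bright rail -> table): subpixel per column
def vedge(c,r0,r1):
    w=g[r0:r1,c-1:c+2].mean(1); d=np.diff(w); i=np.argmax(np.abs(d)); i=min(max(i,1),len(d)-2)
    y0,y1,y2=np.abs(d[i-1:i+2]); return r0+i+.5+.5*(y0-y2)/(y0-2*y1+y2)
def hedge(r,c0,c1):
    w=g[r-1:r+2,c0:c1].mean(0); d=np.diff(w); i=np.argmax(np.abs(d)); i=min(max(i,1),len(d)-2)
    y0,y1,y2=np.abs(d[i-1:i+2]); return c0+i+.5+.5*(y0-y2)/(y0-2*y1+y2)
def lin(P,z,along):
    W=np.array([ray('top',q,z) for q in P]); 
    if along=='y': k=np.polyfit(W[:,1],W[:,0],1); yaw=-k[0]
    else: k=np.polyfit(W[:,0],W[:,1],1); yaw=k[0]
    r=np.std(W[:,0]-np.polyval(k,W[:,1])) if along=='y' else np.std(W[:,1]-np.polyval(k,W[:,0]))
    return round(yaw,4),'res mm',round(r*1e3,2)
P=[(c,vedge(c,125,136)) for c in list(range(285,325,2))]; print('rail top edge',lin(P,.09,'y'))
P=[(c,vedge(c,246,256)) for c in range(235,318,4)];print('strip',lin(P,.09,'y'),P[0],P[-1])
P=[(c,vedge(c,186,194)) for c in range(275,318,3)];print('screw',lin(P,.125,'y'),P[0],P[-1])
P=[(hedge(r,322,338),r) for r in list(range(138,170,3))+list(range(222,255,3))];print('rear edge',lin(P,.085,'x'),P[0],P[-1])
P=[(hedge(r,240,254),r) for r in range(160,238,4)];print('fence front',lin(P,.146,'x'),P[0],P[-1])
E
```

```text
rail top edge (np.float64(-0.0312), 'res mm', np.float64(1.09))
strip (np.float64(-0.0413), 'res mm', np.float64(1.51)) (235, np.float64(249.3053435114504)) (315, np.float64(252.36507936507937))
screw (np.float64(-0.0501), 'res mm', np.float64(0.3)) (275, np.float64(187.33962264150944)) (317, np.float64(189.359375))
rear edge (np.float64(-0.027), 'res mm', np.float64(6.5)) (np.float64(323.3777777777778), 138) (np.float64(326.81666666666666), 252)
fence front (np.float64(0.0158), 'res mm', np.float64(5.77)) (np.float64(249.33333333333334), 160) (np.float64(251.4102564102564), 236)
```

```bash
python3 - <<'E'
from h import *
# nut/fence displacement directions, and fence line, screw line slope predictions vs yaw
for yaw in(-.035,-.04,-.045,-.05,-.055):
    p=[.5515,.2568,yaw]
    q=proj('top',C(p,[(.12,-.085,.146),(-.12,-.085,.146)])); f=(q[1]-q[0]); 
    q=proj('top',C(p,[(.1,-.08,.146),(.1,-.14,.146)])); m=q[1]-q[0]
    q=proj('top',C(p,[(0,-.15,.125),(0,-.27,.125)])); sc=q[1]-q[0]
    q=proj('top',C(p,[(.2,-.3,.085),(-.2,-.3,.085)])); re=q[1]-q[0]
    q=proj('scene',C(p,[(.12,-.13,.146),(-.05,-.13,.146)])); fs=q[1]-q[0]
    print(yaw,'fence du/dv %.4f'%(f[0]/f[1]),'move dv/du %.4f'%(m[1]/m[0]),'screw %.4f'%(sc[1]/sc[0]),'rear %.4f'%(re[0]/re[1]),'fence scene %.4f'%(fs[1]/fs[0]))
a=cv2.imread('pics/top7.png')[145:255,255:285]
cv2.imwrite('pics/f7.png',cv2.resize(a,None,fx=10,fy=5,interpolation=cv2.INTER_CUBIC))
im=cv2.imread('pics/top7.png').astype(float); sat=im[:,:,2]-im[:,:,0]  # R-B : fence is yellowish
P=[]
for r in range(162,176): 
    w=sat[r,266:280]; t=(w[:3].mean()+w.max())/2; i=np.where(w>t)[0][0]; P.append((266+i-(w[i]-t)/(w[i]-w[i-1]),r))
for r in range(208,238):
    w=sat[r,262:280]; t=(w[:3].mean()+w.max())/2; i=np.where(w>t)[0][0]; P.append((262+i-(w[i]-t)/(w[i]-w[i-1]),r))
P=np.array(P);k=np.polyfit(P[:,1],P[:,0],1);print('fence front obs',k,np.std(P[:,0]-np.polyval(k,P[:,1])), 'at v=147 u=',np.polyval(k,147))
E
```

```text
-0.035 fence du/dv -0.0473 move dv/du 0.0305 screw 0.0305 rear -0.0269 fence scene -0.6292
-0.04 fence du/dv -0.0524 move dv/du 0.0354 screw 0.0355 rear -0.0320 fence scene -0.6224
-0.045 fence du/dv -0.0575 move dv/du 0.0403 screw 0.0404 rear -0.0370 fence scene -0.6157
-0.05 fence du/dv -0.0625 move dv/du 0.0452 screw 0.0454 rear -0.0421 fence scene -0.6090
-0.055 fence du/dv -0.0676 move dv/du 0.0501 screw 0.0504 rear -0.0472 fence scene -0.6023
fence front obs [-5.72057490e-02  2.81496147e+02] 0.10142107944308444 at v=147 u= 273.0869017578074
```

View pics/f7.png

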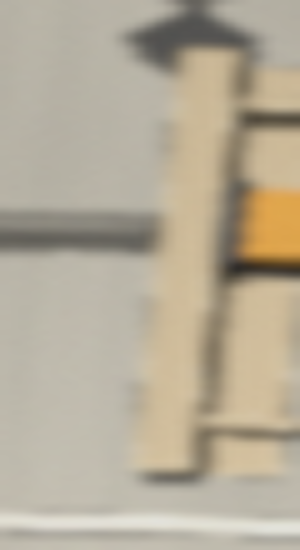

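```bash
python3 - <<'E'
from h import *
yaw=-.045;p=[.5515,.2568,yaw]; c,s=np.cos(yaw),np.sin(yaw)
def L(n,uv,z):
    d=ray(n,uv,z)[:2]-p[:2]; return np.array([1e3*(c*d[0]+s*d[1]),1e3*(-s*d[0]+c*d[1])])
k=[-5.72057490e-02,2.81496147e+02]
for v in(162,175,215,235): print('fence front top-cam',np.round(L('top',(np.polyval(k,v),v),.146),2))
yf=L('top',(np.polyval(k,168),168),.146)[1]
P=C(p,(.136,yf/1e3,.117)); print('pred ptr tip px',proj('top',P),proj('scene',P),'yf',yf)
for z in (.110,.117,.122):
  for r in (130,133,136): print('flag body z',z,r,'mid',np.round(L('top',(273.85,r),z),2),'w',round(L('top',(267.5,r),z)[1]-L('top',(280.2,r),z)[1],1))
g=cv2.cvtColor(cv2.imread('pics/top7.png'),6);print(g[124:142,264:286])
# scene fence front top edge
g=cv2.imread('pics/scene7.png').astype(float).sum(2)/3; pts=[]
for cidx in range(322,336):
    w=g[225:252,cidx]; d=np.diff(w); i=np.argmin(d); y0,y1,y2=-d[i-1],-d[i],-d[i+1]; v=225+i+.5+.5*(y0-y2)/(y0-2*y1+y2+1e-9); pts.append((cidx,v))
pts=np.array(pts);kk=np.polyfit(pts[:,0],pts[:,1],1);print('scene fence',kk,np.std(pts[:,1]-np.polyval(kk,pts[:,0])))
for u in(322,335): print(np.round(L('scene',(u,np.polyval(kk,u)),.146),2))
E
```

```text
fence front top-cam [  83.44 -130.05]
fence front top-cam [  44.46 -129.89]
fence front top-cam [ -73.69 -129.42]
fence front top-cam [-131.78 -129.19]
pred ptr tip px [[273.96798977 146.92680155]] [[311.348628   252.95452854]] yf -129.9763227327201
flag body z 0.11 130 mid [ 190.55 -126.19] w 38.8
flag body z 0.11 133 mid [ 181.14 -126.68] w 38.8
flag body z 0.11 136 mid [ 171.74 -127.16] w 38.8
flag body z 0.117 130 mid [ 188.61 -126.89] w 38.6
flag body z 0.117 133 mid [ 179.25 -127.38] w 38.6
flag body z 0.117 136 mid [ 169.9  -127.86] w 38.6
flag body z 0.122 130 mid [ 187.23 -127.4 ] w 38.5
flag body z 0.122 133 mid [ 177.9  -127.88] w 38.4
flag body z 0.122 136 mid [ 168.59 -128.36] w 38.4
[[150 149 149 149 147 144 141 142 141 141 142 144 145 146 145 145 145 146
  145 145 145 147]
 [149 149 148 145 136 126 124 124 125 124 128 131 134 135 136 138 139 142
  145 144 144 145]
 [148 148 147 139 122 104  99 107 116 122 126 126 121 114 118 120 123 130
  140 143 144 145]
 [146 145 143 136 114  92  95 115 136 148 153 149 133 109  97  96  99 112
  132 143 146 146]
 [149 146 142 130 109 
[... 674 characters left out ...]
  75  77  80  82  81 103 157
  200 216 220 221]
 [208 217 211 168 110  79  77  79  79  79  78  78  79  80  80  79 108 163
  198 207 213 219]
 [200 212 208 164 104  74  73  75  77  77  75  74  75  75  74  76 115 175
  202 197 203 214]
 [182 193 191 151  98  76  76  78  79  80  79  78  78  77  77  82 124 183
  204 192 200 210]
 [152 159 157 135 102  83  80  82  83  83  84  82  82  80  81  88 123 174
  191 180 184 194]
 [159 162 161 149 124  98  86  84  83  84  83  82  79  80  82  91 113 145
  158 153 155 159]
 [175 176 175 168 145 117  94  86  84  83  82  78  77  79  88 101 120 144
  156 156 156 156]]
scene fence [ -0.61119487 437.48797569] 0.165685009926059
[ 100.27 -129.31]
[  54.7  -129.14]
```

```bash
cat > rf.py <<'E'
from h import *
import sys
shots=['5','6','7']; dy0={'5':-2.37,'6':-1.65,'7':0.}
if len(sys.argv)>1: 
    for a in sys.argv[1:]:
        k,v=a.split('='); shots.append(k); dy0[k]=float(v)
p=[.5515,.2568,-.045]
REG={'scene':(303,249,319,260),'top':(267,143,282,151)}
G={(n,k):cv2.cvtColor(cv2.imread('pics/%s%s.png'%(n,k)),6).astype(float) for n in REG for k in shots}
S=12
def poly(n,pts,off,x0,y0):
    q=proj(n,C(p,np.array(pts)/1e3))+off
    return np.round(((q-[x0,y0]+.5)*S-.5)*256).astype(np.int32)
def prism(n,img,top,t,ctop,csd,off,x0,y0):
    bot=[(x,y,z-t) for x,y,z in top]
    m=len(top)
    for i in range(m):
        j=(i+1)%m
        cv2.fillConvexPoly(img,poly(n,[top[i],top[j],bot[j],bot[i]],off,x0,y0),csd[i],cv2.LINE_AA,8)
    cv2.fillConvexPoly(img,poly(n,top,off,x0,y0),ctop,cv2.LINE_AA,8)
names=['yp','yf','gap','kp','kf','tp','tf','zf','lx','ly','su','sv','tu','tv','bs','bt','cs','ct','shs','sht','bgs','bgt','pf_s']
x0_=np.array([-130,-128.5,4,1,1,5,5,0,0,0,0,0,0,0,.5,.9,68,82,84,95,161,177,50.])
pr=np.array([np.inf,np.inf,.5,.05,.05,2,2,1,.3,.3,2,2,2,2,.3,.3,3,3,10,10,4,4,8])
def render(n,v,dy):
    x0,y0,x1,y1=REG[n]; x0-=4;y0-=4;x1+=4;y1+=4
    sc=n=='scene'; off=np.array([v['su'],v['sv']] if sc else [v['tu'],v['tv']])
    bg,ct,sh=(v['bgs'],v['cs'],v['shs']) if sc else (v['bgt'],v['ct'],v['sht'])
    img=np.full(((y1-y0)*S,(x1-x0)*S),bg,np.float32); img=np.round(img).astype(np.uint8)
    xp,yp=136,v['yp']+dy; xf,yf=136+v['gap'],v['yf']; z=119.5; zf=z+v['zf']; h=19
    P=[(xp,yp,z),(xp-h*v['kp'],yp-h,z),(xp-h*v['kp']-14,yp-h,z),(xp-h*v['kp']-14,yp+h,z),(xp-h*v['kp'],yp+h,z)]
    F=[(xf,yf,zf),(xf+h*v['kf'],yf+h,zf),(xf+h*v['kf']+30,yf+h,zf),(xf+h*v['kf']+30,yf-h,zf),(xf+h*v['kf'],yf-h,zf)]
    for Q in(P,F):
        d=[(a+v['lx']*(b_-85),b+v['ly']*(b_-85),85) for a,b,b_ in Q]
        cv2.fillConvexPoly(img,poly(n,d,off,x0,y0),float(sh),cv2.LINE_AA,8)
    side=v['pf_s'] if sc else ct-4
    prism(n,img,P,v['tp'],ct,[ct,ct,ct,ct,side],off,x0,y0)
    prism(n,img,F,v['tf'],ct,[ct]*4+[side],off,x0,y0)
    s=(v['bs'] if sc else v['bt'])
    f=cv2.GaussianBlur(img.astype(np.float32),(0,0),max(abs(s),.05)*S)
    f=cv2.resize(f,None,fx=1/S,fy=1/S,interpolation=cv2.INTER_AREA)
    return f[4:-4,4:-4]
def res(x,full=False):
    v=dict(zip(names,x*sc_)); out=[]
    for (n,k),g in G.items():
        x0,y0,x1,y1=REG[n]; r=render(n,v,dy0[k])-g[y0:y1,x0:x1]
        out.append((r/6).ravel())
        if full: print(n,k,'rms',round(float(np.sqrt((r**2).mean())),1))
    out.append(((x*sc_-x0_)/pr)); return np.concatenate(out)
sc_=np.array([1,1,1,.1,.1,2,2,2,.1,.1,.3,.3,.3,.3,.2,.2,10,10,10,10,10,10,10.])
best=None
for yf in(-129.5,-127):
    x=x0_.copy(); x[1]=yf
    for step in (.3,.1):
        r=least_squares(res,x/sc_,method='trf',loss='soft_l1',diff_step=None,x_scale=1.0,jac=lambda q:np.array([(res(q+step*e)-res(q-step*e))/(2*step) for e in np.eye(len(q))]).T,max_nfev=40); x=r.x*sc_
    print('cost',round(r.cost,1),dict(zip(names,np.round(x,2))))
    if best is None or r.cost<best.cost: best=r
v=dict(zip(names,best.x*sc_)); res(best.x,True); 
J=best.jac; cov=np.linalg.pinv(J.T@J); print('a (shot7) =',round(v['yf']-v['yp'],2),'+-',round(float(np.sqrt(cov[0,0]+cov[1,1]-2*cov[0,1])),2))
o=[]
for n in REG:
    x0,y0,x1,y1=REG[n]
    for k in shots[-1:]:
        a=G[(n,k)][y0:y1,x0:x1]; b=render(n,v,dy0[k]); o.append(cv2.resize(np.hstack([a,b]),(700,250),interpolation=cv2.INTER_NEAREST))
cv2.imwrite('pics/rf.png',np.vstack(o))
E
time python3 rf.py
```

```text
cost 135.4 {'yp': np.float64(-129.68), 'yf': np.float64(-129.72), 'gap': np.float64(4.47), 'kp': np.float64(0.99), 'kf': np.float64(1.0), 'tp': np.float64(3.28), 'tf': np.float64(4.71), 'zf': np.float64(-1.75), 'lx': np.float64(-0.01), 'ly': np.float64(0.11), 'su': np.float64(-1.55), 'sv': np.float64(1.62), 'tu': np.float64(0.21), 'tv': np.float64(-0.92), 'bs': np.float64(0.38), 'bt': np.float64(0.89), 'cs': np.float64(68.06), 'ct': np.float64(81.49), 'shs': np.float64(84.95), 'sht': np.float64(99.71), 'bgs': np.float64(159.64), 'bgt': np.float64(177.36), 'pf_s': np.float64(14.49)}
cost 136.0 {'yp': np.float64(-129.15), 'yf': np.float64(-129.15), 'gap': np.float64(4.49), 'kp': np.float64(0.99), 'kf': np.float64(1.0), 'tp': np.float64(3.34), 'tf': np.float64(4.74), 'zf': np.float64(-1.73), 'lx': np.float64(-0.01), 'ly': np.float64(0.11), 'su': np.float64(-1.67), 'sv': np.float64(1.48), 'tu': np.float64(0.38), 'tv': np.float64(-0.91), 'bs': np.float64(0.38), 'bt': np.float64(0.89), 'cs': np.float64(68.13), 'ct': np.float64(81.72), 'shs': np.float64(84.5), 'sht': np.float64(100.31), 'bgs': np.float64(159.51), 'bgt': np.float64(176.99), 'pf_s': np.float64(16.89)}
scene 5 rms 5.4
scene 6 rms 4.9
scene 7 rms 3.9
top 5 rms 2.6
top 6 rms 2.8
top 7 rms 3.4
a (shot7) = -0.04 +- 0.44[ WARN:0@25.824] global loadsave.cpp:1063 imwrite_ Unsupported depth image for selected encoder is fallbacked to CV_8U.

real	0m26.334s
user	0m36.260s
sys	0m0.175s
```

View pics/rf.png

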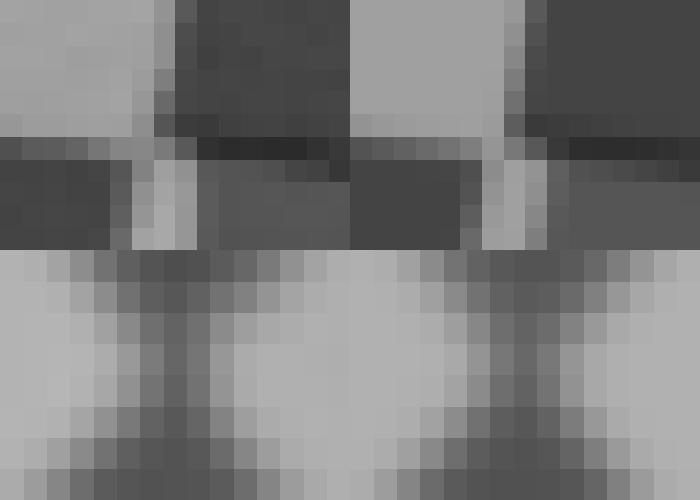

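```bash
for y in -.039 -.050; do sed "s/-.045\]/$y]/; s/(-129.5,-127)/(-129,)/" rf.py > rfy.py; echo yaw $y; python3 rfy.py 2>/dev/null | cut -c1-160; done; echo fix tight gap/z; sed "s/(-129.5,-127)/(-129,)/; s/inf,.5,.05,.05,2,2,1,/inf,.1,.02,.02,2,2,.1,/" rf.py > rfy.py;  python3 rfy.py 2>/dev/null; echo scene only; sed "s/(-129.5,-127)/(-129,)/; s/,'top':(267,143,282,151)//; s/for n in REG for/for n in REG for/" rf.py > rfy.py; python3 rfy.py 2>/dev/null | grep -v rms; echo top only; sed "s/(-129.5,-127)/(-129,)/; s/'scene':(303,249,319,260),//" rf.py > rfy.py; python3 rfy.py 2>/dev/null | grep -v rms
```

```text
yaw -.039
cost 138.7 {'yp': np.float64(-130.13), 'yf': np.float64(-130.2), 'gap': np.float64(4.75), 'kp': np.float64(0.99), 'kf': np.float64(1.0), 'tp': np.float64(3.59),
scene 5 rms 5.5
scene 6 rms 4.9
scene 7 rms 4.0
top 5 rms 2.6
top 6 rms 2.8
top 7 rms 3.4
a (shot7) = -0.07 +- 0.47
yaw -.050
cost 134.5 {'yp': np.float64(-129.26), 'yf': np.float64(-129.05), 'gap': np.float64(4.52), 'kp': np.float64(0.99), 'kf': np.float64(1.0), 'tp': np.float64(3.51)
scene 5 rms 5.3
scene 6 rms 4.9
scene 7 rms 3.9
top 5 rms 2.5
top 6 rms 2.8
top 7 rms 3.3
a (shot7) = 0.21 +- 0.43
fix tight gap/z
cost 144.7 {'yp': np.float64(-129.61), 'yf': np.float64(-129.1), 'gap': np.float64(4.65), 'kp': np.float64(1.0), 'kf': np.float64(1.02), 'tp': np.float64(2.55), 'tf': np.float64(5.11), 'zf': np.float64(-0.08), 'lx': np.float64(-0.02), 'ly': np.float64(0.09), 'su': np.float64(-1.61), 'sv': np.float64(1.74), 'tu': np.float64(0.24), 'tv': np.float64(-0.95), 'bs': np.float64(0.38), 'bt': np.float64(0.88), 'cs': np.float64(68.2), 'ct': np.float64(81.42), 'shs': np.float64(85.03), 'sht': np.float64(99.57), 'bgs'
[... 723 characters left out ...]
59.83), 'bgt': np.float64(177.0), 'pf_s': np.float64(29.31)}
a (shot7) = 0.74 +- 0.94
top only
cost 32.6 {'yp': np.float64(-131.42), 'yf': np.float64(-129.52), 'gap': np.float64(3.95), 'kp': np.float64(1.01), 'kf': np.float64(0.95), 'tp': np.float64(5.01), 'tf': np.float64(5.48), 'zf': np.float64(-0.06), 'lx': np.float64(0.03), 'ly': np.float64(0.04), 'su': np.float64(0.0), 'sv': np.float64(-0.0), 'tu': np.float64(-0.39), 'tv': np.float64(-0.99), 'bs': np.float64(0.5), 'bt': np.float64(0.91), 'cs': np.float64(68.0), 'ct': np.float64(80.83), 'shs': np.float64(84.0), 'sht': np.float64(96.39), 'bgs': np.float64(161.0), 'bgt': np.float64(177.47), 'pf_s': np.float64(50.0)}
a (shot7) = 1.9 +- 1.35
```

```bash
sed "s/(-129.5,-127)/(-129.5,)/; s/inf,.5,.05,.05,2,2,1,/inf,.2,.03,.03,2,2,.25,/; s/'pf_s'\]/'pf_s','sl']/; s/161,177,50.\]/161,177,50.,0]/; s/4,4,8\]/4,4,8,.5]/; s/10,10,10.\])/10,10,10.,1])/; s/dy0\[k\])/dy0[k]+(v['sl'] if k in '234' else 0))/g" rf.py > rf2.py; python3 rf2.py 2=52.1 3=4.53 4=-9.7 2>/dev/null; echo loose; sed "s/.2,.03,.03,2,2,.25,/.5,.05,.05,2,2,1,/" rf2.py>rf3.py; python3 rf3.py 2=52.1 3=4.53 4=-9.7 2>/dev/null
```

```text
loose
```

```bash
python3 rf2.py 2=52.1 3=4.53 4=-9.7 2>&1 | tail -5; grep -n "sl'" rf2.py | head; grep -n "sc_=" rf2.py; ls pics | head -50
```

```text
~~~~~~^^^^^^^^^^^^^^^^^^^^^^^^^^^^^^^^^^^^^^^^^^^
  File "rf2.py", line 35, in render
    side=v['pf_s','sl'] if sc else ct-4
         ~^^^^^^^^^^^^^
KeyError: ('pf_s', 'sl')
21:names=['yp','yf','gap','kp','kf','tp','tf','zf','lx','ly','su','sv','tu','tv','bs','bt','cs','ct','shs','sht','bgs','bgt','pf_s','sl']
35:    side=v['pf_s','sl'] if sc else ct-4
45:        x0,y0,x1,y1=REG[n]; r=render(n,v,dy0[k]+(v['sl'] if k in '234' else 0))-g[y0:y1,x0:x1]
63:        a=G[(n,k)][y0:y1,x0:x1]; b=render(n,v,dy0[k]+(v['sl'] if k in '234' else 0)); o.append(cv2.resize(np.hstack([a,b]),(700,250),interpolation=cv2.INTER_NEAREST))
49:sc_=np.array([1,1,1,.1,.1,2,2,2,.1,.1,.3,.3,.3,.3,.2,.2,10,10,10,10,10,10,10.,1])
f7.png
ov_scene.png
ov_top.png
q6.png
q7.png
qt6.png
qt7.png
rf.png
s1.png
s1c.png
scene0.png
scene0c.png
scene2.png
scene2c.png
scene3.png
scene3c.png
scene4.png
scene4c.png
scene5.png
scene6.png
scene7.png
t1.png
t1c.png
tip2.png
tip5.png
tip6.png
tip7.png
tips.png
tips2.png
tips5.png
tips6.png
tips7.png
top0.png
top0c.png
top2.png
top2c.png
top3.png
top3c.png
top4.png
top4c.png
top5.png
top6.png
top7.png
z5.png
z6.png
```

```bash
sed -i "s/v\['pf_s','sl'\]/v['pf_s']/" rf2.py;  python3 rf2.py 2=52.1 3=4.53 4=-9.7 2>/dev/null; echo loose; sed "s/.2,.03,.03,2,2,.25,/.5,.05,.05,2,2,1,/" rf2.py>rf3.py; python3 rf3.py 2=52.1 3=4.53 4=-9.7 2>/dev/null
```

```text
cost 321.3 {'yp': np.float64(-130.23), 'yf': np.float64(-128.73), 'gap': np.float64(5.75), 'kp': np.float64(0.98), 'kf': np.float64(1.07), 'tp': np.float64(5.69), 'tf': np.float64(6.76), 'zf': np.float64(-0.03), 'lx': np.float64(-0.07), 'ly': np.float64(0.05), 'su': np.float64(-1.38), 'sv': np.float64(1.39), 'tu': np.float64(0.0), 'tv': np.float64(-0.91), 'bs': np.float64(0.38), 'bt': np.float64(0.89), 'cs': np.float64(68.3), 'ct': np.float64(80.62), 'shs': np.float64(84.49), 'sht': np.float64(99.82), 'bgs': np.float64(160.28), 'bgt': np.float64(177.61), 'pf_s': np.float64(37.23), 'sl': np.float64(-0.16)}
scene 5 rms 5.6
scene 6 rms 5.2
scene 7 rms 4.1
scene 2 rms 2.8
scene 3 rms 3.6
scene 4 rms 7.9
top 5 rms 3.1
top 6 rms 3.2
top 7 rms 3.7
top 2 rms 3.2
top 3 rms 3.1
top 4 rms 4.6
a (shot7) = 1.5 +- 0.17
loose
cost 315.1 {'yp': np.float64(-129.29), 'yf': np.float64(-127.6), 'gap': np.float64(6.09), 'kp': np.float64(0.98), 'kf': np.float64(1.06), 'tp': np.float64(5.59), 'tf': np.float64(7.85), 'zf': np.float64(0.54), 'lx': np.float64(-0.08), 'ly': np.float64(0.04), 'su': np.float64(-1.58), 'sv': np.float64(1.17), 'tu': np.float64(0.31), 'tv': np.float64(-0.89), 'bs': np.float64(0.39), 'bt': np.float64(0.9), 'cs': np.float64(67.95), 'ct': np.float64(80.96), 'shs': np.float64(84.04), 'sht': np.float64(98.81), 'bgs': np.float64(160.14), 'bgt': np.float64(177.51), 'pf_s': np.float64(36.49), 'sl': np.float64(-0.15)}
scene 5 rms 5.6
scene 6 rms 5.2
scene 7 rms 4.1
scene 2 rms 2.9
scene 3 rms 3.6
scene 4 rms 7.6
top 5 rms 3.1
top 6 rms 3.1
top 7 rms 3.6
top 2 rms 3.2
top 3 rms 3.1
top 4 rms 4.6
a (shot7) = 1.69 +- 0.26
```

```bash
echo no4; python3 rf2.py 2=52.1 3=4.53 2>/dev/null|egrep 'cost|shot7'; echo no4 gap4 k free; sed "s/.2,.03,.03,2,2,.25,/.05,.1,.1,2,2,.25,/" rf2.py>rf3.py; python3 rf3.py 2=52.1 3=4.53 2>/dev/null|egrep 'cost|shot7|rms'; for y in -.04 -.05; do echo no4 gap4 yaw $y;  sed "s/-.045\]/$y]/" rf3.py>rf4.py; python3 rf4.py 2=52.1 3=4.53 2>/dev/null|egrep 'cost|shot7'|sed 's/np.float64//g'; done
```

```text
no4
cost 204.5 {'yp': np.float64(-129.7), 'yf': np.float64(-129.3), 'gap': np.float64(4.49), 'kp': np.float64(1.0), 'kf': np.float64(1.03), 'tp': np.float64(2.85), 'tf': np.float64(4.92), 'zf': np.float64(-0.55), 'lx': np.float64(-0.03), 'ly': np.float64(0.09), 'su': np.float64(-1.59), 'sv': np.float64(1.71), 'tu': np.float64(0.22), 'tv': np.float64(-0.95), 'bs': np.float64(0.39), 'bt': np.float64(0.88), 'cs': np.float64(68.47), 'ct': np.float64(80.93), 'shs': np.float64(85.04), 'sht': np.float64(100.43), 'bgs': np.float64(160.55), 'bgt': np.float64(177.6), 'pf_s': np.float64(4.78), 'sl': np.float64(-0.24)}
a (shot7) = 0.4 +- 0.32
no4 gap4 k free
cost 205.5 {'yp': np.float64(-129.73), 'yf': np.float64(-129.61), 'gap': np.float64(4.02), 'kp': np.float64(1.0), 'kf': np.float64(1.04), 'tp': np.float64(3.09), 'tf': np.float64(3.7), 'zf': np.float64(-1.37), 'lx': np.float64(-0.02), 'ly': np.float64(0.1), 'su': np.float64(-1.58), 'sv': np.float64(1.69), 'tu': np.float64(0.21), 'tv': np.float64(-0.95), 'bs': np.float64(0.39), 'bt': np.float64(0.88), 'cs': np.float64(68.5), 'ct': np.float64(
[... 470 characters left out ...]
2), 'zf': (-1.83), 'lx': (-0.02), 'ly': (0.1), 'su': (-1.45), 'sv': (1.4), 'tu': (0.29), 'tv': (-0.73), 'bs': (0.39), 'bt': (0.88), 'cs': (68.16), 'ct': (81.5), 'shs': (84.5), 'sht': (102.09), 'bgs': (160.82), 'bgt': (177.42), 'pf_s': (22.46), 'sl': (-0.25)}
a (shot7) = -0.08 +- 0.2
no4 gap4 yaw -.05
cost 208.5 {'yp': (-129.54), 'yf': (-129.27), 'gap': (4.02), 'kp': (0.99), 'kf': (1.05), 'tp': (4.35), 'tf': (2.64), 'zf': (-2.25), 'lx': (-0.01), 'ly': (0.11), 'su': (-1.63), 'sv': (1.73), 'tu': (0.08), 'tv': (-1.13), 'bs': (0.38), 'bt': (0.88), 'cs': (68.49), 'ct': (81.04), 'shs': (84.92), 'sht': (101.27), 'bgs': (160.5), 'bgt': (177.12), 'pf_s': (29.77), 'sl': (-0.22)}
a (shot7) = 0.27 +- 0.2
```

```bash
python3 - <<'E'
from h import *
p=[.5515,.2568,-.045]
t=cv2.cvtColor(cv2.imread('pics/top7.png'),6).astype(float); s=cv2.cvtColor(cv2.imread('pics/scene7.png'),6).astype(float)
w=np.clip(t[124:136,269:279]-125,0,60); w[:3]=0
yy,xx=np.mgrid[124:136,269:279]; ct=np.array([(w*xx).sum(),(w*yy).sum()])/w.sum()
print(np.round(s[252:268,290:306]).astype(int))
a=cv2.imread('pics/scene7.png')[250:268,288:310].astype(int); 
w2=np.clip(s[254:264,293:302]-105,0,55); yy,xx=np.mgrid[254:264,293:302]; cs=np.array([(w2*xx).sum(),(w2*yy).sum()])/w2.sum()
print(ct,cs)
for off in (((-1.58,1.69),(.21,-.95)),((-1.38,1.39),(0,-.91))):
    f=lambda q:np.concatenate([proj('top',C(p,q/1e3))[0]+off[1]-ct,proj('scene',C(p,q/1e3))[0]+off[0]-cs])
    r=least_squares(f,[165,-129,130]); print('screw local',r.x,'res',r.fun)
E
```

```text
[[211 204 183 141 153 161 160 160 160 161 161 160 161 160 160 160]
 [186 131 142 191 160 157 160 160 157 156 161 159 161 159 158 159]
 [132 175 208 212 190 141 154 149 128 120 133 140 152 151 156 156]
 [202 211 208 186 126 138 146 105  76  63  71  71  75  80  91  92]
 [210 201 163 146 199 197 164 132 111  87  65  63  65  67  67  68]
 [211 210 202 191 167 166 160 158 157 147 109  69  68  69  68  69]
 [212 192 128 115 156 161 159 158 161 161 148  98  70  67  69  70]
 [194 134  79 105 159 161 160 159 160 160 150  98  63  68  68  69]
 [ 89  69  65  97 157 164 162 164 162 162 144  82  61  57  65  69]
 [ 65  65  66  85 129 158 166 164 162 152 112  61  67  62  55  66]
 [ 69  70  65  65  79 119 154 150 133 107  65  51  67  72  68  62]
 [ 65  71  68  67  61  66  71  71  68  62  52  48  67  70  70  65]
 [ 39  67  71  66  60  60  60  60  56  52  43  47  68  70  72  71]
 [ 24  43  68  70  64  66  59  54  53  54  51  66  68  68  63  49]
 [ 33  28  47  68  70  66  68  65  66  66  67  72  68  52  31  25]
 [ 55  28  32  48  68  69  68  68  67  68  66  61  45  26  22  24]]
[273.81612903 129.69032258] [296.34088335 257.95696489]
screw local [ 180.69631628 -129.41014674  141.08288349] res [ 0.25371773 -0.23422212  0.30407563  0.0606194 ]
screw local [ 181.18198017 -129.81664955  139.61070614] res [ 0.23011729 -0.21248427  0.27574844  0.05501929]
```

```bash
python3 - <<'E'
from h import *
p=[.5515,.2568,-.045]
for ct in ((273.7,129.7),(273.85,129.7)):
  for cs in ((296.95,259.3),(296.95,258.9)):
   for off in (((-1.58,1.69),(.21,-.95)),((-1.38,1.39),(0,-.91))):
    f=lambda q:np.concatenate([proj('top',C(p,q/1e3))[0]+off[1]-ct,proj('scene',C(p,q/1e3))[0]+off[0]-cs])
    r=least_squares(f,[165,-129,130]); print('screw local',np.round(r.x,2),'res',np.round(r.fun,2))
E
```

```text
screw local [ 180.96 -127.87  137.02] res [-0.02  0.02 -0.03 -0.01]
screw local [ 181.44 -128.27  135.54] res [-0.05  0.04 -0.06 -0.01]
screw local [ 180.66 -128.09  138.39] res [ 0.01 -0.01  0.01  0.  ]
screw local [ 181.15 -128.49  136.91] res [-0.02  0.02 -0.02 -0.  ]
screw local [ 180.93 -128.16  136.7 ] res [-0.07  0.06 -0.08 -0.02]
screw local [ 181.42 -128.56  135.22] res [-0.09  0.08 -0.11 -0.02]
screw local [ 180.64 -128.38  138.07] res [-0.04  0.04 -0.05 -0.01]
screw local [ 181.12 -128.78  136.59] res [-0.06  0.06 -0.08 -0.01]
```

```bash
python3 turn.py -7 2 1
```

```text
t 17.2 phi 115.8 r 0.0592 ly -0.0133 rot [ 0.06  0.95 -0.12] F [-3.6 -0.4  0.2] w 0.0251
[{"x": 0.0035, "y": -0.0002, "z": -0.0064, "rx": 0.0, "ry": 0.3, "rz": 0.0}, {"x": 0.0019, "y": -0.0002, "z": -0.0071, "rx": 0.0, "ry": 0.3, "rz": 0.0}]
```

Emit:
jog_arm --series '[{"x": 0.0035, "y": 0, "z": -0.008, "rx": 0, "ry": 0.2, "rz": 0}, {"x": 0.002, "y": 0, "z": -0.0085, "rx": 0, "ry": 0.2, "rz": 0}, {"x": 0, "y": 0, "z": 0, "rx": 0, "ry": 0, "rz": 0}, {"x": 0, "y": 0, "z": 0, "rx": 0, "ry": 0, "rz": 0}]'

```text
time: 17.53
tool_pos: [0.5926, -0.1553, 0.0966]
ee_rot: [3.141, 0.012, -0.041]
wrist_force: [-3.5, -1.0, -2.0]
width: 0.0252
```

```bash
python3 turn.py -4 1 1; python3 -c "
from h import *
snap('top','top8.png');snap('scene','scene8.png')
a=cv2.imread('pics/scene8.png')[225:275,285:335];cv2.imwrite('pics/q8.png',cv2.resize(a,None,fx=12,fy=12,interpolation=cv2.INTER_NEAREST))
a=cv2.imread('pics/top8.png')[122:172,250:300];cv2.imwrite('pics/qt8.png',cv2.resize(a,None,fx=12,fy=12,interpolation=cv2.INTER_CUBIC))
"; python3 tm.py 8; python3 sc.py 7 8
```

```text
t 17.53 phi 99.2 r 0.0592 ly -0.0133 rot [ 0.04  0.67 -0.14] F [-3.5 -1.  -2. ] w 0.0252
[{"x": 0.0014, "y": -0.0005, "z": -0.004, "rx": 0.0, "ry": 0.2, "rz": 0.0}]
8 fence-end (16.9, 0.9, 0.974) fence-low (17.1, 0.9, 0.919) nut (16.7, 0.8, 0.941) flag (0.0, 0.0, 1.0)
7 cp [351.92 351.59 351.68 351.71 351.86 351.82 351.57] cf [350.9  350.87 350.94 350.92 350.9 ] ex -1.04 ey 0.259 a mm 0.86
8 cp [352.04 352.19 351.97 351.85 352.02 352.05 352.01] cf [350.9  350.87 350.95 350.9  350.85] ex -1.04 ey 0.259 a mm -0.31
```

View pics/q8.png

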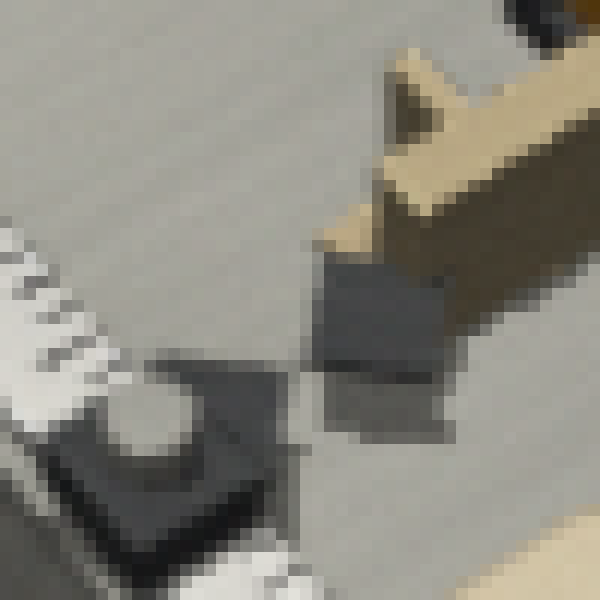

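View pics/qt8.png

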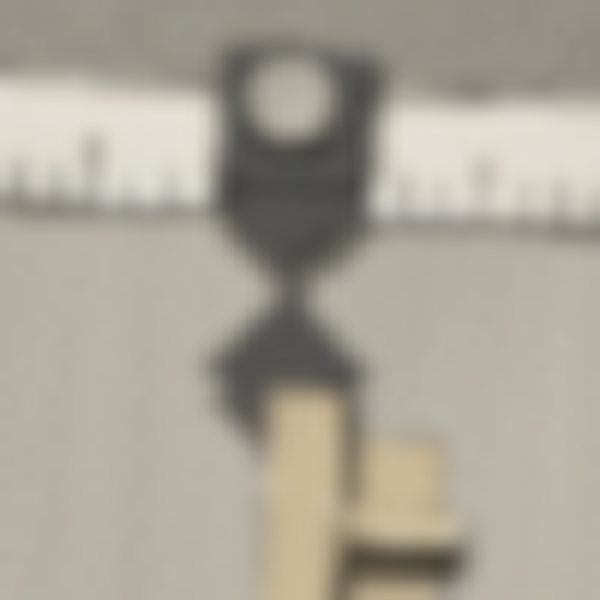

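Emit:
jog_arm --series '[{"x": 0, "y": 0, "z": 0, "rx": 0, "ry": 0, "rz": 0}, {"x": 0, "y": 0, "z": 0, "rx": 0, "ry": 0, "rz": 0}, {"x": 0, "y": 0, "z": 0, "rx": 0, "ry": 0, "rz": 0}, {"x": 0, "y": 0, "z": 0, "rx": 0, "ry": 0, "rz": 0}, {"x": 0, "y": 0, "z": 0, "rx": 0, "ry": 0, "rz": 0}, {"x": 0, "y": 0, "z": 0, "rx": 0, "ry": 0, "rz": 0}, {"x": 0, "y": 0, "z": 0, "rx": 0, "ry": 0, "rz": 0}, {"x": 0, "y": 0, "z": 0, "rx": 0, "ry": 0, "rz": 0}]' --claw 0.7

```text
time: 18.3
tool_pos: [0.5979, -0.1546, 0.0993]
ee_rot: [3.141, -0.002, -0.04]
wrist_force: [-0.2, 0.4, -0.2]
width: 0.0657
```

```bash
python3 st.py
```

```text
18.3 [ 0.5979 -0.1546  0.0993] [ 3.141e+00 -2.000e-03 -4.000e-02] [-0.2  0.4 -0.2] 0.06565956618622847 [-0.34  0.28  1.36  0.    1.5  -0.3 ]
```

Emit:
jog_arm --series '[{"x": -0.003, "y": 0, "z": -0.01, "rx": 0, "ry": 0, "rz": 0}, {"x": -0.002, "y": 0, "z": -0.02, "rx": 0, "ry": 0, "rz": 0}, {"x": 0, "y": 0, "z": -0.03, "rx": 0, "ry": 0, "rz": 0}, {"x": 0, "y": 0, "z": -0.03, "rx": 0, "ry": 0, "rz": 0}, {"x": 0, "y": 0.01, "z": -0.03, "rx": 0, "ry": 0, "rz": 0}, {"x": 0, "y": 0.01, "z": -0.03, "rx": 0, "ry": 0, "rz": 0}, {"x": 0, "y": 0, "z": -0.03, "rx": 0, "ry": 0, "rz": 0}, {"x": 0, "y": 0, "z": 0, "rx": 0, "ry": 0, "rz": 0}, {"x": 0, "y": 0, "z": 0, "rx": 0, "ry": 0, "rz": 0}]'

```text
time: 19.05
tool_pos: [0.5883, -0.1742, 0.2898]
ee_rot: [-3.141, 0.002, -0.04]
wrist_force: [-0.0, -0.8, -0.3]
width: 0.0657
```

```bash
python3 st.py; python3 -c "
from h import *
snap('top','top9.png');snap('scene','scene9.png')
a=cv2.imread('pics/scene9.png')[130:290,230:430];cv2.imwrite('pics/q9.png',cv2.resize(a,None,fx=3.7,fy=3.7,interpolation=cv2.INTER_CUBIC))
a=cv2.imread('pics/top9.png')[122:172,250:300];cv2.imwrite('pics/qt9.png',cv2.resize(a,None,fx=12,fy=12,interpolation=cv2.INTER_CUBIC))
"; python3 tm.py 7 8 9; python3 sc.py 7 8 9; (python3 rf2.py 2=52.1 3=4.53 8=1.1 9=1.1; python3 rf3.py 2=52.1 3=4.53 8=1.1 9=1.1) 2>/dev/null | sed 's/np.float64//g'| egrep 'cost|shot7|[89] rms'
```

```text
19.05 [ 0.5883 -0.1742  0.2898] [-3.141e+00  2.000e-03 -4.000e-02] [-0.  -0.8 -0.3] 0.06565927668935656 [-0.38  0.23  1.04 -0.    1.87 -0.34]
7 fence-end (17.2, 1.0, 0.963) fence-low (17.5, 0.9, 0.942) nut (17.0, 0.8, 0.946) flag (0.0, 0.0, 1.0)
8 fence-end (16.9, 0.9, 0.974) fence-low (17.1, 0.9, 0.919) nut (16.7, 0.8, 0.941) flag (0.0, 0.0, 1.0)
9 fence-end (16.9, 0.9, 0.973) fence-low (17.1, 0.9, 0.918) nut (16.7, 0.8, 0.941) flag (0.0, 0.0, 1.0)
7 cp [351.92 351.59 351.68 351.71 351.86 351.82 351.57] cf [350.9  350.87 350.94 350.92 350.9 ] ex -1.04 ey 0.259 a mm 0.86
8 cp [352.04 352.19 351.97 351.85 352.02 352.05 352.01] cf [350.9  350.87 350.95 350.9  350.85] ex -1.04 ey 0.259 a mm -0.31
9 cp [351.98 352.06 351.88 351.78 351.94 351.97 351.93] cf [351.06 350.95 351.01 351.02 350.98] ex -1.04 ey 0.259 a mm 0.41
cost 294.8 {'yp': (-129.7), 'yf': (-129.22), 'gap': (4.47), 'kp': (1.0), 'kf': (1.02), 'tp': (2.99), 'tf': (4.8), 'zf': (-0.59), 'lx': (-0.02), 'ly': (0.09), 'su': (-1.62), 'sv': (1.69), 'tu': (0.24), 'tv': (-0.97), 'bs': (0.39), 'bt': (0.89), 'cs': (67.59), 'ct': (81.16), 'shs': (84.44), 'sht': (99.5), 'bgs': (160.19), 'bgt': (177.65), 'pf_s': (8.24), 'sl': (-0.17)}
scene 8 rms 3.6
scene 9 rms 4.8
top 8 rms 2.5
top 9 rms 3.1
a (shot7) = 0.47 +- 0.3
cost 299.3 {'yp': (-129.96), 'yf': (-129.81), 'gap': (4.02), 'kp': (1.0), 'kf': (1.03), 'tp': (3.87), 'tf': (3.39), 'zf': (-1.88), 'lx': (-0.01), 'ly': (0.1), 'su': (-1.54), 'sv': (1.64), 'tu': (0.14), 'tv': (-0.97), 'bs': (0.39), 'bt': (0.89), 'cs': (67.51), 'ct': (81.2), 'shs': (84.5), 'sht': (100.66), 'bgs': (160.18), 'bgt': (178.02), 'pf_s': (24.31), 'sl': (-0.16)}
scene 8 rms 3.6
scene 9 rms 4.8
top 8 rms 2.6
top 9 rms 3.1
a (shot7) = 0.15 +- 0.17
```

View pics/q9.png

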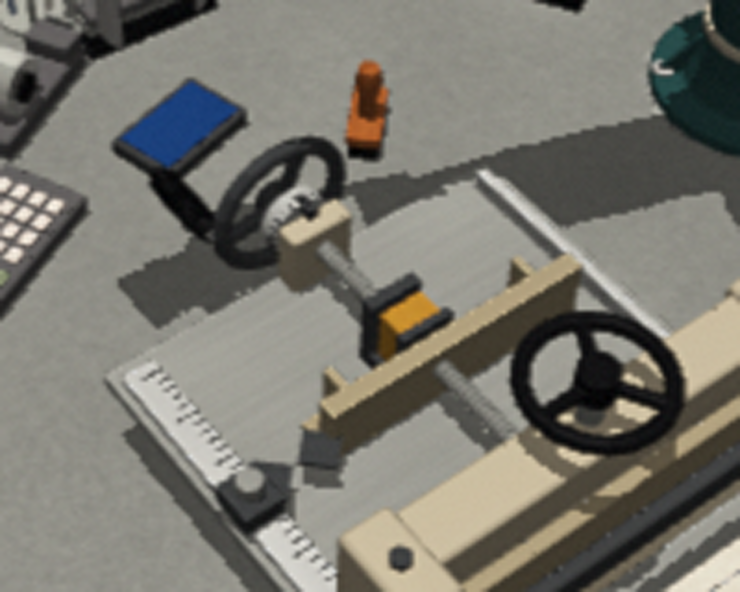

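```bash
python3 -c "
from bench import ticket
print(ticket.close_job())"
```

```text
the job is handed in; nothing more can be done
None
```

I handed the job in at about 19 s of the 67 s. The back gauge is set to the flag, within what I could measure (roughly ±0.7 mm).

- **Winding back:** I gripped the handle from above and wound the gauge back until the pointer was about 9–11 mm past the flag, so the 5 mm minimum was met.
- **Winding forward:** I took up the nut slack and came up to the flag from behind in small steps. The gauge did not pass it by more than the measuring error, so no second approach was made. I then opened the fingers and lifted clear.

**After letting go:**
- The gauge had not moved compared with the picture taken just before release.
- The flag showed no shift in any picture.
- The wrist force was near zero.
- The stamp and stamp pad, the nearest loose things, looked undisturbed. I did not check the other loose things again.

**Where the checks disagreed:** the methods do not agree on where pointer and flag meet.
- Edge and render fits in the two cameras put the pointer between about 0.4 mm short of the flag and 1 mm past it.
- The fence edge and the flag's thumb screw put it about 0.5–1 mm short.
- I stopped in between. One camera pixel is about 3 mm, so I could not narrow it further.

**Nut on the front cheek:** this comes mainly from the last turns being forward. Wheel travel exceeded gauge travel by about the 5 mm slack, and the gauge then followed the wheel one to one. A direct image check of the nut against the fence did not show it clearly.

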